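# Free the retaining plate on a flat lap with a left-hand nut

### The arm

A 6-joint arm with a two-finger parallel gripper is mounted at the origin on the work surface. World frame = base frame: x ahead of the robot, y to its left, z up, the work surface at z = 0. Lengths are in m, angles in rad, forces in N, time in s.
With the tool pointing down it reaches from about 0.225 to 0.875 m from the base axis. Payload 3.4 kg.
Tool frame: the origin (TCP) lies on the mounting face of the last link; the fingertips stand 173 mm ahead of it and the grasp point (between the pads) lies 155 mm ahead of it; x points along the fingers, y is the direction in which the jaws open and shut, and the axes are right-handed (so a half turn about x gives the same grasp; the last joint's range is limited). The gripper opens to 85 mm and grips with 20 to 120 N. Pads are 22 mm wide; open, the fingers measure 114 mm over their backs; the gripper's body (76 mm by 85 mm) begins 54 mm behind the grasp point. The pads swing forward as they close: fully open they stand 13 mm farther back than shut.
Start: joints at [-1.291, 0.276, 1.505, -0, 1.361, -0.121], TCP at [0.224, -0.529, 0.405] pointing down, gripper open.
Joint ranges: [-2.89, 2.89], [-0.75, 2.08], [0.22, 2.7], [-1.18, 4.32], [0.11, 2.71], [-2.7, 2.7]. Speed limits (rad/s): [2.57, 2.57, 3.14, 3.14, 3.14, 3.14].

### API

Orientations are given as a unit quaternion [w, x, y, z].
In Python, from rig import manip gives the robot as it stands.
- The arm moves only by the tool arm_command, never from a script. Its argument "targets" is a list of rows, each an object with "dp": the shift along the tool's x, y, z in m, a list of three; "turn": the turn, a rotation vector about the tool's x, y, z in degrees, a list of three; "grip": the opening, from -1 (shut) to 1 (fully open). In form: [{"dp": [tx, ty, tz], "turn": [wx, wy, wz], "grip": grip}, ...]. A call has 1 to 8 rows; each row shifts and turns the commanded pose from where the row before left it, along the tool's axes as they then stand; what a row does not reach is not made up. A row lasts 1/10 s, in which the tool goes at most 50 mm and 8.59 degrees, less where a joint would pass 70% of its speed; a pose out of reach is approached as far as the arm can. A call with a gripper value outside its range is refused whole. The fingers move at their own pace and stop on an object; "grip_force" is the grip in N (left out, the last holds). Time passes only in rows, so rows that do not move let the fingers close. It gives the time, the measured TCP pose, the force and the opening at its end, in the units of the state.
- manip.get_state(): the state, without advancing time (a new reading comes with each control period).
- manip.get_image(name): name is "side" or "top" or "wrist"; returns the picture (400x640x3 uint8, red, green, blue); there is no depth.
- manip.calibration(name): a dict with "fx", "fy", "cx", "cy" (pixels), "R" (3x3) and "t" (3): a world point X has camera coordinates R X + t. Camera axes: x right, y down, z forward; pixel columns grow to the right and rows downward; lengths in m; the calibration is good to about 2 mm. A picture is of the moment at which its call begins: read the wrist's pose just before it. calibration takes no time and is no camera call; for the wrist camera it gives the pose at the moment of the call.
- manip.sign_off(): hands the job in, once; it reports no verdict.
The state is a dict: "clock": time; "qpos": joint angles; "qd": joint speeds; "effort": joint torques, N m; "position": TCP position; "ee_rot": TCP orientation; "contact_force": force on the tool from outside, world axes, zero at the start; "moment": the same for the moment, N m; "width": finger opening in m.
Only numpy, scipy, OpenCV 4.12 (cv2) and the standard library are available. Lean on these libraries where they do the work, as an engineer would, in place of code of your own. Each camera call takes 0.05 s, during which the arm holds its last target.

### The job

The small lap on the model-maker's bench needs a new grinding disc: loosen its brass bar nut, which has a left-hand thread, by turning it clockwise (seen from above) until you feel it come up against its end stop, without straining it there or forcing it the wrong way. Then draw the orange forked plate straight out from under the nut by its upright tab without tugging or knocking it against the spindle or nut, and lay it flat in the grey tray, lowering it rather than dropping it. Leave the loose things on the bench where they are.

Things in the scene. Friction and masses are not known exactly. Their poses are not given: they have to be found in the camera images.
- nut_bar (a point): Brass nut on the lap's upright spindle. Its grip is an upright bar 46 mm long, 12 mm thick, 36 mm tall, on a hub 30 mm across whose top is 20 mm below this point. The point is on the spindle axis, 16 mm below the bar's top, about 101 mm above the table; x runs along the bar, z up; it turns and rises with the nut: clockwise from above loosens, 4.2 mm up per rad, 6.3 mm in all. It cannot come off.
- spindle_axis (a point): Fixed point on the spindle axis at the height of the disc's top. At the start the nut is fully tight: anticlockwise only strains it. Clockwise, the spindle first turns along with the nut, nearly free (0.06 N m), by an unknown amount up to 1 rad (play in its lock); then it locks and the nut runs against about 0.35 N m for 1.5 rad to its end stop. Needs several grasps; it stays where left.
- shaft_mark (a point): Point turning with the foot of the spindle shaft, 8 mm from its axis, level with the disc's top. The shaft is springy, 5 N m per rad: 1 N m on the nut, the most it may bear either way, twists it by 0.2 rad and moves this point 1.6 mm. Too little to see well: feel it at the wrist.
- lap: The fixed lap: round green housing 220 mm across with a grey disc 200 mm across whose top is 62 mm above the table. Origin on the spindle axis, at table height.
- plate_tab (a point): Centre of the upright tab of the loose orange forked plate (about 110 g), where to grip it: 24 mm long (x), 12 mm thick (y), its top 15 mm above this point, the plate's underside 23 mm below. x: along the plate away from the spindle, the way to draw it out; z up. The plate is 131 mm long, reaching 12 mm beyond this point and 119 mm behind it; 14 mm wide below the tab, 46 mm at the fork.
- plate_mid (a point): Middle of the plate's length and 8 mm thickness, 53.5 mm behind the tab's centre, same axes. At the start the plate lies on the disc with its fork round the spindle, 97 mm from the tab's centre. Its slot, open at the far end, is 14 mm wide round a 9 mm stud, free of it after 27 mm of drawing out (clear of the bar for lifting after 50). The nut's foot sits 2.6 mm deep in a pocket till the nut rises.
- plate: The plate's own frame: origin on its underside at the centre of the fork, where the spindle stands at the start; x towards the tab.
- tray: Fixed grey open tray, 200 mm (x) by 170 mm (y), 30 mm tall, walls and floor 5 mm thick. Origin at the centre of its underside, on the table.
- pot: Small dark pot with a black lid. Loose bystander, to be left alone. Origin at its underside.
- tweezers: Steel tweezers. Loose bystander, to be left alone. Origin at its underside.
- screwdriver: Screwdriver. Loose bystander, to be left alone. Origin at its underside.
- sparedisc: Spare grey disc with a hole. Loose bystander, to be left alone. Origin at its underside.
- strip: Dark wooden strip with brass posts. Loose bystander, to be left alone. Origin at its underside.
- pincup: Small steel bowl. Loose bystander, to be left alone. Origin at its underside.
- hammer: Small hammer. Loose bystander, to be left alone. Origin at its underside.
There are look-alikes about, which are no part of the job. Of the things shaped like the plate, the orange one is meant.

How it is judged:
By the outcome, as a careful person would: the job done as asked, in the order asked, and still so for the second after the job is handed in, with the robot touching nothing.
It also fails if it takes over 72 s, if anything falls off the work surface, if the arm or the gripper's body presses on something with over 40 N, if the wrist force passes 120 N, or if a joint passes its speed limit or range.

## Working session

There is one attempt and no reset: what is moved stays moved. The work goes in short steps, Python scripts to look and compute and a tool call to move; the robot and the scene stay as the last step left them, time stands still between calls to the robot, and variables do not carry over. Pictures are saved under pics/ and viewed, and the job is handed in when it is done.

Besides the shell and the picture viewer there is one more tool, called as a command line: name --argument value ..., lists and objects as JSON in quotes. arm_command: Moves the arm, as the interface text tells. Its arguments: {"type":"object","properties":{"targets":{"type":"array"},"grip_force":{"type":"number"}},"required":["targets"]}

```bash
mkdir -p pics; ls; python3 - <<'E'
from rig import manip
import cv2
s=manip.get_state()
for k,v in s.items(): print(k,v)
for n in ("top","side","wrist"):
    c=manip.calibration(n); print(n,c)
    cv2.imwrite(f"pics/{n}0.png",manip.get_image(n)[:,:,::-1])
E
```

```text
pics
clock 0.0
qpos [-1.29099581e+00  2.76631036e-01  1.50617305e+00  1.54341025e-05
  1.36068780e+00 -1.21005835e-01]
qd [ 0.00041284 -0.00011682  0.00097137 -0.00048148 -0.0016933   0.00086459]
effort [-5.09423699e-04 -4.16778195e+01 -2.45803320e+01 -2.04622502e-04
  1.11631025e-02 -1.53595374e-05]
position [ 0.22427762 -0.52922445  0.40380294]
ee_rot [-0.14008885 -0.692907   -0.14142843  0.69300288]
contact_force [0.63676613 0.01616502 0.47199002]
moment [-0.01066264 -0.03500198  0.02151485]
width 0.08550370318481366
top {'fx': 418.88124349870947, 'fy': 418.88124349870947, 'cx': 322.2824062115314, 'cy': 198.52156808993263, 'R': array([[ 0.00222669, -0.9999938 ,  0.00272963],
       [-0.99842701, -0.00237611, -0.05601662],
       [ 0.05602276, -0.0026006 , -0.99842611]]), 't': array([0.02385662, 0.54063577, 1.27546654])}
side {'fx': 365.5921577666492, 'fy': 365.5921577666492, 'cx': 312.7434490224, 'cy': 201.50038460970268, 'R': array([[-0.77590236, -0.63052313, -0.02039894],
       [-0.44341799,  0.56808631, -0.69329534],
       [ 0.44872711, -0.52888423, -0.7203648 ]]), 't': array([0.41371687, 0.31169931, 0.88608379])}
wrist {'fx': 334.7378992127407, 'fy': 334.7378992127407, 'cx': 318.51183808012325, 'cy': 199.8248153882188, 'R': array([[ 0.39016024, -0.92074632, -0.00109534],
       [-0.88244512, -0.37426937,  0.28497904],
       [-0.26280336, -0.11022091, -0.95853312]]), 't': array([-0.57487162, -0.03569529,  0.37915282])}
```

View pics/top0.png

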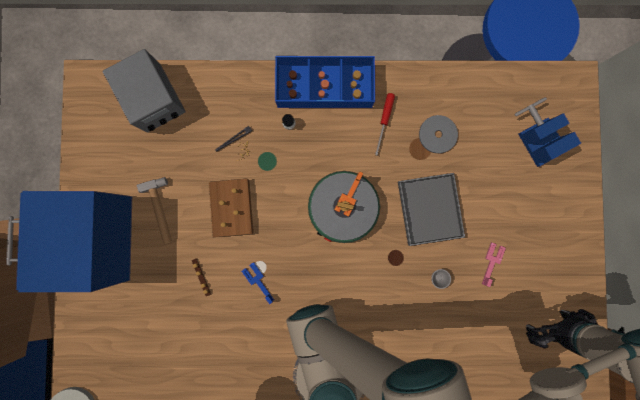

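View pics/side0.png

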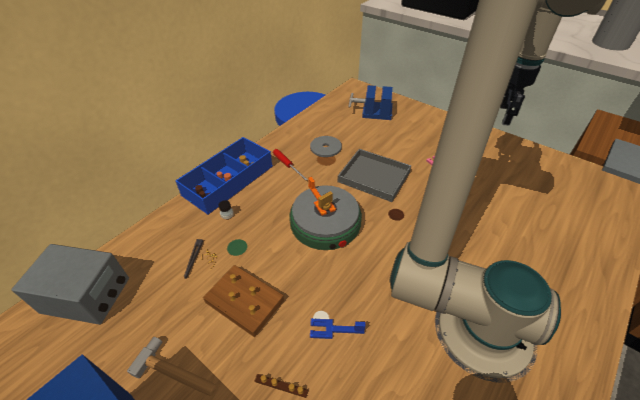

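View pics/wrist0.png

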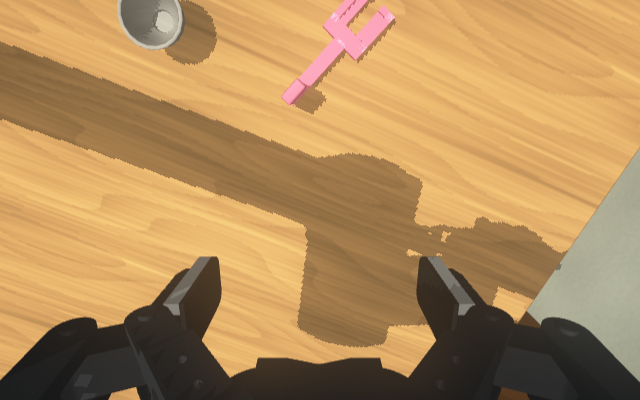

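The top view shows the lap near (344,206), with the orange plate's tab toward (360,178). The tray is near (431,209), and the blue and pink forks are look-alikes. Next I'll measure these.

```bash
cat > h.py <<'E'
from rig import manip
import numpy as np, cv2
from scipy.spatial.transform import Rotation as Ro
def ray(c,u,v):
    d=c["R"].T@np.array([(u-c["cx"])/c["fx"],(v-c["cy"])/c["fy"],1]); o=-c["R"].T@c["t"]; return o,d
def onz(c,u,v,z):
    o,d=ray(c,u,v); return o+d*(z-o[2])/d[2]
def proj(c,X):
    p=c["R"]@np.asarray(X)+c["t"]; return np.array([c["fx"]*p[0]/p[2]+c["cx"],c["fy"]*p[1]/p[2]+c["cy"]])
def mask(im,lo,hi):
    return cv2.inRange(cv2.cvtColor(im,cv2.COLOR_RGB2HSV),np.array(lo),np.array(hi))
def rot():
    q=manip.get_state()["ee_rot"]; return Ro.from_quat([q[1],q[2],q[3],q[0]]).as_matrix()
E
python3 - <<'E'
from h import *
print(rot())
c=manip.calibration("top")
im=cv2.imread("pics/top0.png")
a=cv2.resize(im[160:260,290:480],None,fx=4,fy=4,interpolation=cv2.INTER_CUBIC);cv2.imwrite("pics/topz.png",a)
rgb=im[:,:,::-1].copy()
m=mask(rgb,(3,150,120),(18,255,255)); m[:, :290]=0;m[:,400:]=0;m[:160]=0;m[250:]=0
ys,xs=np.nonzero(m);print(len(xs),xs.min(),xs.max(),ys.min(),ys.max())
print("lap",onz(c,344,206,.062),"tab",onz(c,360,178,.1),"tray",onz(c,431,209,.03))
c=manip.calibration("side")
im=cv2.imread("pics/side0.png")
a=cv2.resize(im[140:260,260:420],None,fx=5,fy=5,interpolation=cv2.INTER_CUBIC);cv2.imwrite("pics/sidez.png",a)
E
```

```text
[[-3.92672963e-04  3.90165953e-01 -9.20744468e-01]
 [ 1.31163810e-03 -9.20743546e-01 -3.90166122e-01]
 [-9.99999063e-01 -1.36089121e-03 -1.50205434e-04]]
361 324 362 172 241
lap [ 0.51588349 -0.03924864  0.062     ] tab [ 0.59540915 -0.08342568  0.1       ] tray [ 0.50859236 -0.30579648  0.03      ]
```

View pics/topz.png

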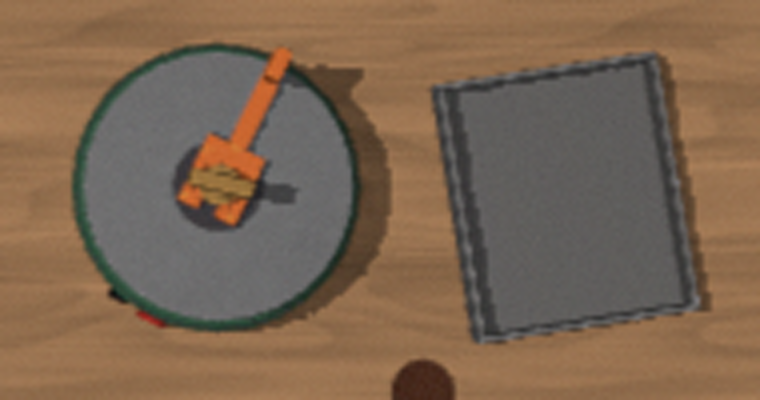

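View pics/sidez.png

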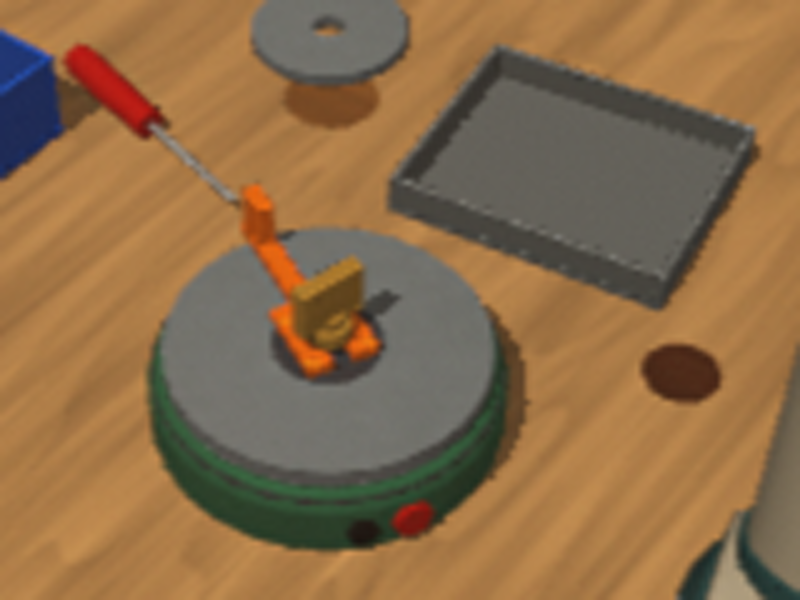

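```bash
python3 - <<'E'
from h import *
c=manip.calibration("wrist"); s=manip.get_state(); p=-c["R"].T@c["t"]
print("cam off tool",rot().T@(p-s["position"]), rot().T@c["R"].T)
c=manip.calibration("top"); im=cv2.imread("pics/top0.png")[:,:,::-1].copy()
# lap: fit on saturation
for off,u,v in (("bar a",290+192/4,160+184/4),("bar b",290+257/4,160+187/4)): print(off,onz(c,u,v,.117))
for z,(u,v) in ((.062,(290+216/4,160+187/4)),(.1,(290+283/4,160+52/4))): print(onz(c,u,v,z))
for u,v in ((433,88),(655,55),(700,305),(480,340)): print("tray",onz(c,290+u/4,160+v/4,.03))
E
```

```text
cam off tool [ 0.03095213  0.00050892 -0.0738172 ] [[-5.18672102e-04 -2.85152736e-01  9.58481950e-01]
 [ 9.99999865e-01 -1.53876657e-04  4.95360067e-04]
 [ 6.23471982e-06  9.58482078e-01  2.85152778e-01]]
bar a [ 0.51373512 -0.01923783  0.117     ]
bar b [ 0.51171512 -0.06531005  0.117     ]
[ 0.51365764 -0.03924713  0.062     ]
[ 0.60992076 -0.08563361  0.1       ]
tray [ 0.5908283  -0.20673188  0.03      ]
tray [ 0.61657753 -0.37674927  0.03      ]
tray [ 0.42616621 -0.40797173  0.03      ]
tray [ 0.39940313 -0.24081251  0.03      ]
```

arm_command --targets '[{"dp": [0, 0, -0.02], "turn": [-8.38, 0, 0], "grip": 1}, {"dp": [0, 0, -0.03], "turn": [-8.38, 0, 0], "grip": 1}, {"dp": [0, 0, -0.03], "turn": [-8.38, 0, 0], "grip": 1}, {"dp": [0, 0, -0.03], "turn": [-8.38, 0, 0], "grip": 1}, {"dp": [0, 0, -0.03], "turn": [-8.38, 0, 0], "grip": 1}, {"dp": [0, 0, -0.03], "turn": [-8.38, 0, 0], "grip": 1}, {"dp": [0, 0, -0.03], "turn": [-8.38, 0, 0], "grip": 1}, {"dp": [0, 0, -0.03], "turn": [-8.38, 0, 0], "grip": 1}]'

```text
clock: 0.95
position: [0.3544, -0.3528, 0.4043]
ee_rot: [0.501, 0.499, 0.502, -0.498]
contact_force: [-0.5, 0.3, 0.2]
width: 0.0856
```

arm_command --targets '[{"dp": [0, 0.0226, -0.0444], "turn": [0, 0, 0], "grip": 1}, {"dp": [0, 0.0226, -0.0444], "turn": [0, 0, 0], "grip": 1}, {"dp": [0, 0.0226, -0.0444], "turn": [0, 0, 0], "grip": 1}, {"dp": [0, 0.0226, -0.0444], "turn": [0, 0, 0], "grip": 1}, {"dp": [0, 0.0226, -0.0444], "turn": [0, 0, 0], "grip": 1}, {"dp": [0, 0.0226, -0.0444], "turn": [0, 0, 0], "grip": 1}, {"dp": [0, 0.0226, -0.0444], "turn": [0, 0, 0], "grip": 1}, {"dp": [0, 0, 0], "turn": [0, 0, 0], "grip": 1}]'

```text
clock: 1.75
position: [0.5137, -0.0382, 0.4044]
ee_rot: [0.501, 0.499, 0.502, -0.497]
contact_force: [-0.2, -0.4, -0.8]
width: 0.0855
```

```bash
python3 - <<'E'
from h import *
s=manip.get_state();print(s["position"],s["qpos"],s["contact_force"],s["moment"]);print(rot())
c=manip.calibration("wrist");print(c)
cv2.imwrite("pics/w1.png",manip.get_image("wrist")[:,:,::-1])
np.savez("w1",**c)
E
```

```text
[ 0.51374966 -0.03820098  0.404389  ] [-0.21060117  0.18555838  1.62888136  0.00345854  1.32654958 -0.21846013] [-0.16188175 -0.38052483 -0.79612355] [-0.03395448 -0.00666497 -0.00325042]
[[ 0.00129292  0.99997448  0.00702558]
 [ 0.00315532  0.00702147 -0.99997037]
 [-0.99999419  0.00131505 -0.00314616]]
{'fx': 334.7378992127407, 'fy': 334.7378992127407, 'cx': 318.51183808012325, 'cy': 199.8248153882188, 'R': array([[ 0.99997419,  0.00705091,  0.00137905],
       [ 0.00637394, -0.95922917,  0.28255756],
       [ 0.00331511, -0.28254148, -0.95924935]]), 't': array([-0.51542568, -0.07582047,  0.36645589])}
```

View pics/w1.png

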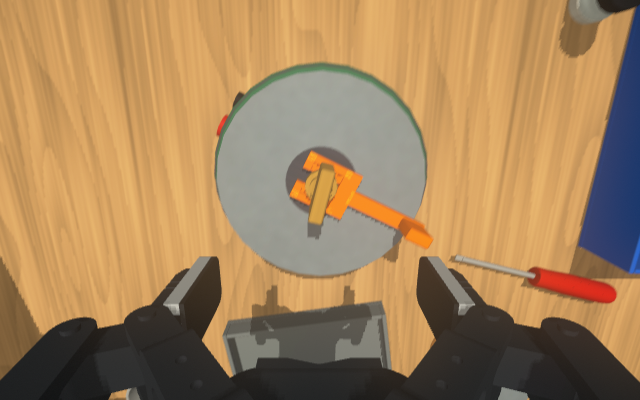

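Wrist picture: the bar is at about (320,195), the tab's top at about (417,237), the disc is centred near (321,170), and the tray is low in the frame. I'll zoom in and extract these.

```bash
python3 - <<'E'
from h import *
c=dict(np.load("w1.npz")); im=cv2.imread("pics/w1.png")
cv2.imwrite("pics/w1z.png",cv2.resize(im[140:260,280:440],None,fx=5,fy=5,interpolation=cv2.INTER_CUBIC))
rgb=im[:,:,::-1].copy()
hsv=cv2.cvtColor(rgb,cv2.COLOR_RGB2HSV)
for p in ((322,180),(318,213),(345,190),(417,237),(380,215),(330,150),(250,180)): print(p,hsv[p[1],p[0]])
# disc: low-sat region
m=cv2.inRange(hsv,np.array((0,0,90)),np.array((180,60,255)));m[:, :200]=0;m[:,440:]=0;m[280:]=0
cs,_=cv2.findContours(m,cv2.RETR_EXTERNAL,cv2.CHAIN_APPROX_NONE)
k=max(cs,key=cv2.contourArea); k=cv2.convexHull(k)[:,0].astype(float)
P=np.array([onz(c,u,v,.062)[:2] for u,v in k])
A=np.c_[2*P,np.ones(len(P))]; x=np.linalg.lstsq(A,(P**2).sum(1),rcond=None)[0]
print("disc",x[:2],np.sqrt(x[2]+x[0]**2+x[1]**2))
E
```

```text
(322, 180) [ 19 168 219]
(318, 213) [ 18 168 213]
(345, 190) [ 15 220 250]
(417, 237) [ 15 224 250]
(380, 215) [ 15 220 250]
(330, 150) [  9  31 107]
(250, 180) [ 34  11 157]
disc [ 0.51701446 -0.03764171] 0.10054019261133168
```

View pics/w1z.png

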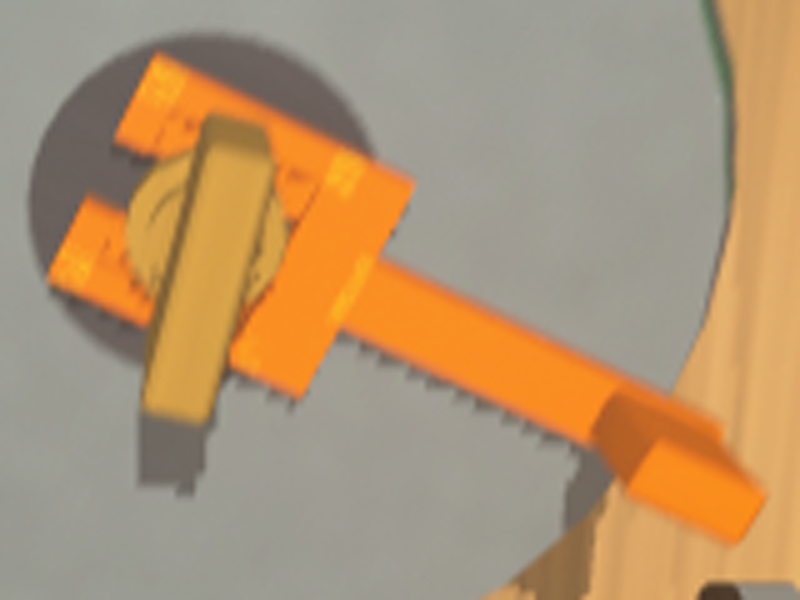

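```bash
python3 - <<'E'
from h import *
c=dict(np.load("w1.npz"))
f=lambda u,v,z:onz(c,280+u/5-.4,140+v/5-.4,z)[:2]
b=[f(*p,.117) for p in ((206,143),(268,155),(208,422),(145,410))]
ct=np.mean(b,0); d=(b[0]+b[1]-b[2]-b[3])/2; print("bar",ct,np.linalg.norm(d),np.degrees(np.arctan2(d[1],d[0])))
t=[f(*p,.100) for p in ((665,437),(765,495),(735,547),(628,490))]
ct2=np.mean(t,0); d=(t[1]+t[2]-t[0]-t[3])/2; print("tab",ct2,np.linalg.norm(d),np.degrees(np.arctan2(d[1],d[0])),np.linalg.norm(t[0]-t[3]))
for a in (ct,np.array([.517,-.0376])):
  e=ct2-a; print(np.linalg.norm(e),np.degrees(np.arctan2(e[1],e[0])))
E
```

```text
bar [ 0.51738575 -0.0385655 ] 0.04524750434164113 78.2142999483006
tab [ 0.60479459 -0.0807806 ] 0.022112834721374278 -29.299709254594056 0.011511540708389256
0.09706915326421289 -25.77875382803405
0.09783891888880694 -26.189653391665367
```

arm_command --targets '[{"dp": [0, 0.0033, 0], "turn": [6.1, 0, 0], "grip": 0.2}, {"dp": [0.02, 0, 0], "turn": [6.1, 0, 0], "grip": 0.2}, {"dp": [0.04, 0, 0], "turn": [0, 0, 0], "grip": 0.2}, {"dp": [0.03, 0, 0], "turn": [0, 0, 0], "grip": 0.2}, {"dp": [0.01, 0, 0], "turn": [0, 0, 0], "grip": 0.2}, {"dp": [0, 0, 0], "turn": [0, 0, 0], "grip": 0.2}]'

```text
clock: 2.4
position: [0.5145, -0.0441, 0.3035]
ee_rot: [-0.443, -0.55, -0.445, 0.552]
contact_force: [0.7, -0.7, 1.4]
width: 0.0511
```

```bash
cat > look.py <<'E'
import sys
from h import *
n=sys.argv[1]
s=manip.get_state();R=rot();print(s["clock"],s["position"].round(4),"q",s["qpos"].round(3),"F",s["contact_force"].round(2),"M",s["moment"].round(3),"w",round(s["width"],4))
print("toolx",R[:,0].round(4),"yaw",np.degrees(np.arctan2(R[1,1],R[0,1])).round(2),"gp",(s["position"]+.155*R[:,0]).round(4))
if len(sys.argv)>2:
    c=manip.calibration(sys.argv[2]); im=manip.get_image(sys.argv[2]); cv2.imwrite(f"pics/{n}.png",im[:,:,::-1]); np.savez(n,**c)
E
python3 look.py w2 wrist
```

```text
2.4 [ 0.5145 -0.0441  0.3035] q [-2.200e-01  2.690e-01  1.785e+00 -1.000e-03  1.091e+00 -6.000e-03] F [ 0.66 -0.72  1.43] M [-0.031 -0.036 -0.021] w 0.0511
toolx [-3.6e-03  3.0e-04 -1.0e+00] yaw -12.28 gp [ 0.514  -0.0441  0.1485]
```

View pics/w2.png

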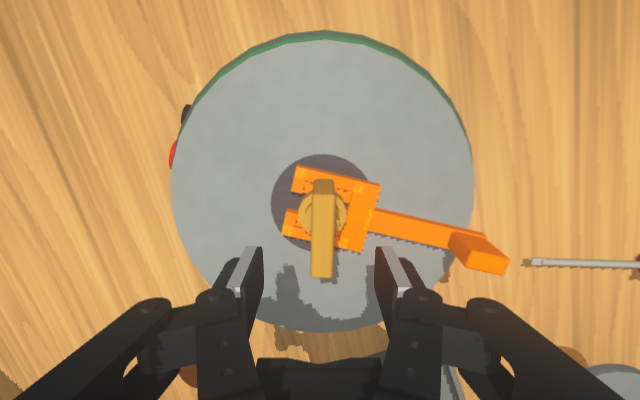

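```bash
python3 - <<'E'
from h import *
c=dict(np.load("w2.npz")); im=cv2.imread("pics/w2.png")
cv2.imwrite("pics/w2z.png",cv2.resize(im[150:300,270:390],None,fx=5,fy=5,interpolation=cv2.INTER_CUBIC))
rgb=im[:,:,::-1].copy();hsv=cv2.cvtColor(rgb,cv2.COLOR_RGB2HSV)
m=cv2.inRange(hsv,np.array((0,0,90)),np.array((180,60,255)));m[:, :165]=0;m[:,478:]=0;m[240:]=0
cs,_=cv2.findContours(m,cv2.RETR_EXTERNAL,cv2.CHAIN_APPROX_NONE)
k=max(cs,key=cv2.contourArea); k=cv2.convexHull(k)[:,0].astype(float); k=k[k[:,1]<236]
P=np.array([onz(c,u,v,.062)[:2] for u,v in k])
A=np.c_[2*P,np.ones(len(P))]; x=np.linalg.lstsq(A,(P**2).sum(1),rcond=None)[0]
print("disc",x[:2],np.sqrt(x[2]+x[0]**2+x[1]**2))
E
```

```text
disc [ 0.51926188 -0.03403439] 0.09903972012952723
```

View pics/w2z.png

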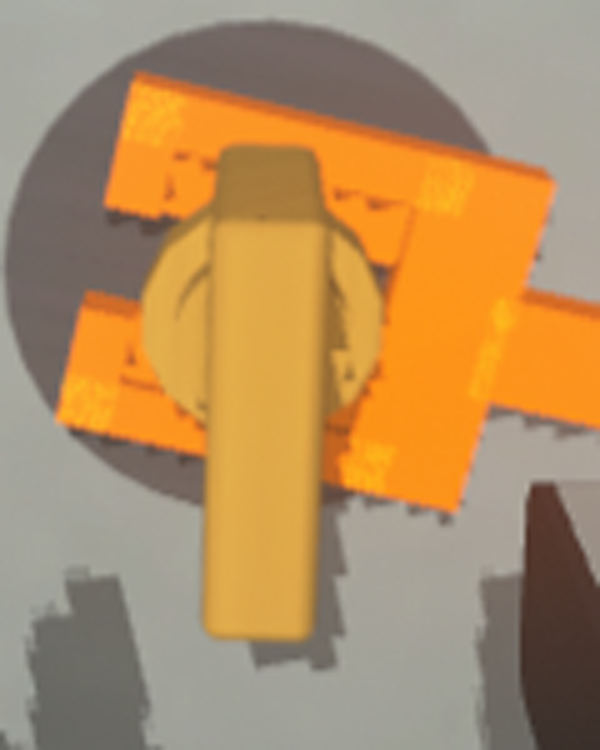

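```bash
python3 - <<'E'
from h import *
c=dict(np.load("w2.npz"))
f=lambda u,v,z:onz(c,270+u/5-.4,150+v/5-.4,z)[:2]
b=[f(*p,.117) for p in ((213,220),(326,222),(315,638),(204,636))]
ct=np.mean(b,0); d=(b[0]+b[1]-b[2]-b[3])/2; print("bar",ct,np.linalg.norm(d),np.degrees(np.arctan2(d[1],d[0])),np.linalg.norm(b[0]-b[1]))
s=manip.get_state();R=rot();gp=s["position"]+.155*R[:,0]
for t in (ct,): print("to go tool",R.T@(np.r_[t,.106]-gp))
E
```

```text
bar [ 0.5186475  -0.03786797] 0.04496326083262587 76.64152402245179 0.010897744832459146
to go tool [ 0.04392308  0.00198797 -0.00684241]
```

arm_command --targets '[{"dp": [0, 0.002, -0.0065], "turn": [0, 0, 0], "grip": 0.2}, {"dp": [0.02, 0, 0], "turn": [0, 0, 0], "grip": 0.2}, {"dp": [0.02, 0, 0], "turn": [0, 0, 0], "grip": 0.2}, {"dp": [0.002, 0, 0], "turn": [0, 0, 0], "grip": 0.2}, {"dp": [0, 0, 0], "turn": [0, 0, 0], "grip": 0.2}]'

```text
clock: 2.95
position: [0.5192, -0.0371, 0.2636]
ee_rot: [0.445, 0.551, 0.444, -0.55]
contact_force: [0.3, -1.5, 1.4]
width: 0.0513
```

```bash
python3 look.py w3 wrist
```

```text
2.95 [ 0.5192 -0.0371  0.2636] q [-0.205  0.316  1.832 -0.     0.992  0.008] F [ 0.3  -1.51  1.36] M [-0.004 -0.014 -0.017] w 0.0513
toolx [ 1.4e-03 -3.0e-04 -1.0e+00] yaw -12.18 gp [ 0.5194 -0.0372  0.1086]
```

View pics/w3.png

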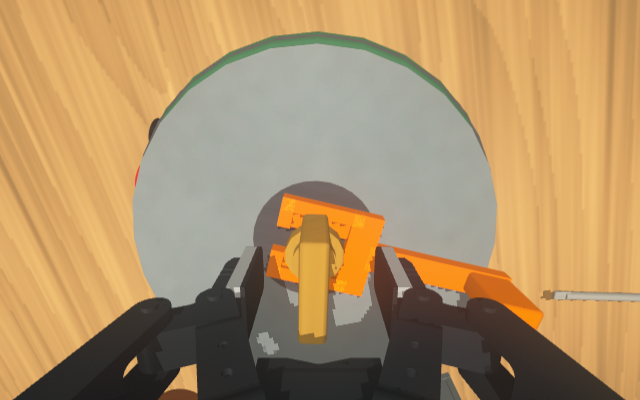

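Both pads clear the bar, whose top is near (314,290). The pad midpoint is near x=319, so I'll shift about 1.5 mm and close gently.

arm_command --targets '[{"dp": [0.002, -0.0015, 0], "turn": [0, 0, 0], "grip": 0.2}, {"dp": [0, 0, 0], "turn": [0, 0, 0], "grip": -1}, {"dp": [0, 0, 0], "turn": [0, 0, 0], "grip": -1}, {"dp": [0, 0, 0], "turn": [0, 0, 0], "grip": -1}, {"dp": [0, 0, 0], "turn": [0, 0, 0], "grip": -1}]' --grip_force 20

```text
clock: 3.5
position: [0.5171, -0.0369, 0.2611]
ee_rot: [0.444, 0.55, 0.444, -0.55]
contact_force: [-0.9, 0.3, 3.2]
width: 0.0117
```

```bash
python3 look.py w4
```

```text
3.5 [ 0.5171 -0.0369  0.2611] q [-0.206  0.317  1.839 -0.     0.985  0.008] F [-0.87  0.3   3.22] M [ 0.008  0.191 -0.077] w 0.0117
toolx [ 2.e-04 -2.e-04 -1.e+00] yaw -12.2 gp [ 0.5171 -0.037   0.1061]
```

arm_command --targets '[{"dp": [0, 0, 0], "turn": [0, 0, 0], "grip": -1}, {"dp": [0, 0, 0], "turn": [2, 0, 0], "grip": -1}, {"dp": [0, 0, 0], "turn": [3, 0, 0], "grip": -1}, {"dp": [0, 0, 0], "turn": [0, 0, 0], "grip": -1}]' --grip_force 50

```text
clock: 3.9
position: [0.5172, -0.037, 0.2611]
ee_rot: [0.42, 0.569, 0.42, -0.569]
contact_force: [-1.2, -0.2, 4.8]
width: 0.0113
```

```bash
python3 look.py w4
```

```text
3.9 [ 0.5172 -0.037   0.2611] q [-0.205  0.317  1.839 -0.     0.985  0.095] F [-1.23 -0.2   4.75] M [ 0.004  0.288 -0.003] w 0.0113
toolx [ 4.e-04 -3.e-04 -1.e+00] yaw -17.18 gp [ 0.5173 -0.037   0.1061]
```

arm_command --targets '[{"dp": [0, 0, 0], "turn": [5, 0, 0], "grip": -1}, {"dp": [0, 0, 0], "turn": [5, 0, 0], "grip": -1}, {"dp": [0, 0, 0], "turn": [0, 0, 0], "grip": -1}]'

```text
clock: 4.2
position: [0.5173, -0.037, 0.2611]
ee_rot: [0.369, 0.604, 0.368, -0.603]
contact_force: [-1.4, 0.2, 5.5]
width: 0.0109
```

```bash
python3 look.py w4
```

```text
4.2 [ 0.5173 -0.037   0.2611] q [-0.206  0.317  1.839 -0.     0.985  0.269] F [-1.38  0.17  5.52] M [-0.03   0.215  0.025] w 0.0109
toolx [ 7.e-04 -5.e-04 -1.e+00] yaw -27.19 gp [ 0.5174 -0.0371  0.1061]
```

arm_command --targets '[{"dp": [0, 0, 0], "turn": [5, 0, 0], "grip": -1}, {"dp": [0, 0, 0], "turn": [0, 0, 0], "grip": -1}]'

```text
clock: 4.4
position: [0.5174, -0.037, 0.2611]
ee_rot: [0.342, 0.619, 0.342, -0.619]
contact_force: [-0.9, -0.8, 5.7]
width: 0.0114
```

```bash
python3 look.py w4
```

```text
4.4 [ 0.5174 -0.037   0.2611] q [-0.206  0.317  1.839 -0.     0.985  0.355] F [-0.9  -0.76  5.69] M [-0.089  0.202  0.039] w 0.0114
toolx [ 9.e-04 -5.e-04 -1.e+00] yaw -32.13 gp [ 0.5175 -0.0371  0.1061]
```

arm_command --targets '[{"dp": [0, 0, 0], "turn": [5, 0, 0], "grip": -1}, {"dp": [0, 0, 0], "turn": [5, 0, 0], "grip": -1}, {"dp": [0, 0, 0], "turn": [0, 0, 0], "grip": -1}]'

```text
clock: 4.7
position: [0.5175, -0.0371, 0.2611]
ee_rot: [0.287, 0.647, 0.287, -0.646]
contact_force: [-0.4, -1.4, 4.9]
width: 0.0106
```

```bash
python3 look.py w4
```

```text
4.7 [ 0.5175 -0.0371  0.2611] q [-2.060e-01  3.170e-01  1.839e+00 -1.000e-03  9.840e-01  5.300e-01] F [-0.38 -1.4   4.9 ] M [-0.112  0.137  0.052] w 0.0106
toolx [ 1.2e-03 -7.0e-04 -1.0e+00] yaw -42.12 gp [ 0.5176 -0.0372  0.1061]
```

arm_command --targets '[{"dp": [0, 0, 0], "turn": [5, 0, 0], "grip": -1}, {"dp": [0, 0, 0], "turn": [0, 0, 0], "grip": -1}]'

```text
clock: 4.9
position: [0.5175, -0.0371, 0.2611]
ee_rot: [0.259, 0.658, 0.258, -0.658]
contact_force: [-2.1, -1.2, 5.3]
width: 0.0114
```

```bash
python3 look.py w4
```

```text
4.9 [ 0.5175 -0.0371  0.2611] q [-2.060e-01  3.170e-01  1.839e+00 -1.000e-03  9.840e-01  6.160e-01] F [-2.11 -1.16  5.25] M [-0.068  0.141  0.384] w 0.0114
toolx [ 0.0013 -0.0011 -1.    ] yaw -47.04 gp [ 0.5177 -0.0373  0.1061]
```

arm_command --targets '[{"dp": [0, 0, 0], "turn": [5, 0, 0], "grip": -1}, {"dp": [0, 0, 0], "turn": [0, 0, 0], "grip": -1}]'

```text
clock: 5.1
position: [0.5176, -0.0372, 0.2614]
ee_rot: [0.231, 0.669, 0.229, -0.668]
contact_force: [-0.6, -0.6, 6.7]
width: 0.0111
```

```bash
python3 look.py w4
```

```text
5.1 [ 0.5176 -0.0372  0.2614] q [-2.050e-01  3.170e-01  1.839e+00 -1.000e-03  9.850e-01  7.030e-01] F [-0.65 -0.62  6.69] M [-0.1    0.243  0.262] w 0.0111
toolx [ 0.0015 -0.0013 -1.    ] yaw -52.03 gp [ 0.5178 -0.0374  0.1064]
```

The lock engaged near yaw −43°. The nut now runs at about 0.35 N·m, so I'll turn it with matching rise; the stop is expected around yaw −130°.

arm_command --targets '[{"dp": [-0.0007, 0, 0], "turn": [6, 0, 0], "grip": -1}, {"dp": [-0.00044, 0, 0], "turn": [6, 0, 0], "grip": -1}, {"dp": [-0.00044, 0, 0], "turn": [6, 0, 0], "grip": -1}, {"dp": [0, 0, 0], "turn": [0, 0, 0], "grip": -1}]'

```text
clock: 5.5
position: [0.5177, -0.0373, 0.2628]
ee_rot: [0.124, 0.697, 0.122, -0.696]
contact_force: [-1.1, -2.0, 6.4]
width: 0.011
```

```bash
python3 look.py w4
```

```text
5.5 [ 0.5177 -0.0373  0.2628] q [-0.206  0.315  1.837 -0.002  0.988  1.017] F [-1.13 -1.97  6.38] M [-0.387  0.114  0.285] w 0.011
toolx [ 0.0018 -0.0017 -1.    ] yaw -69.99 gp [ 0.5179 -0.0376  0.1078]
```

arm_command --targets '[{"dp": [-0.00044, 0, 0], "turn": [6, 0, 0], "grip": -1}, {"dp": [-0.00044, 0, 0], "turn": [6, 0, 0], "grip": -1}, {"dp": [-0.00044, 0, 0], "turn": [6, 0, 0], "grip": -1}]'

```text
clock: 5.8
position: [0.5177, -0.0376, 0.2641]
ee_rot: [0.013, 0.708, 0.011, -0.706]
contact_force: [-0.8, -2.5, 5.5]
width: 0.0113
```

```bash
python3 look.py w4
```

```text
5.8 [ 0.5177 -0.0376  0.2641] q [-0.206  0.314  1.835 -0.002  0.991  1.333] F [-0.82 -2.55  5.51] M [-0.557  0.077  0.384] w 0.0113
toolx [ 0.0019 -0.0023 -1.    ] yaw -88.11 gp [ 0.518  -0.0379  0.1091]
```

arm_command --targets '[{"dp": [-0.00044, 0, 0], "turn": [6, 0, 0], "grip": -1}, {"dp": [-0.00044, 0, 0], "turn": [6, 0, 0], "grip": -1}]'

```text
clock: 6.0
position: [0.5177, -0.0377, 0.265]
ee_rot: [-0.061, 0.705, -0.063, -0.704]
contact_force: [-0.6, -2.9, 4.3]
width: 0.0112
```

```bash
python3 look.py w4
```

```text
6.0 [ 0.5177 -0.0377  0.265 ] q [-0.206  0.313  1.834 -0.003  0.993  1.543] F [-0.57 -2.85  4.35] M [-0.566  0.159  0.434] w 0.0112
toolx [ 0.0018 -0.0027 -1.    ] yaw -100.1 gp [ 0.518  -0.0381  0.11  ]
```

arm_command --targets '[{"dp": [-0.00044, 0, 0], "turn": [6, 0, 0], "grip": -1}, {"dp": [-0.00044, 0, 0], "turn": [6, 0, 0], "grip": -1}, {"dp": [-0.00022, 0, 0], "turn": [3, 0, 0], "grip": -1}]'

```text
clock: 6.3
position: [0.5177, -0.0379, 0.2661]
ee_rot: [-0.152, 0.691, -0.154, -0.69]
contact_force: [-0.0, -3.5, 5.0]
width: 0.0109
```

```bash
python3 look.py w4
```

```text
6.3 [ 0.5177 -0.0379  0.2661] q [-0.206  0.311  1.832 -0.003  0.996  1.803] F [-0.04 -3.49  5.02] M [-0.707  0.177  0.378] w 0.0109
toolx [ 0.0016 -0.0032 -1.    ] yaw -115.02 gp [ 0.5179 -0.0384  0.1111]
```

arm_command --targets '[{"dp": [-0.00015, 0, 0], "turn": [2, 0, 0], "grip": -1}, {"dp": [-0.00015, 0, 0], "turn": [2, 0, 0], "grip": -1}]'

```text
clock: 6.5
position: [0.5176, -0.0379, 0.2663]
ee_rot: [-0.176, 0.686, -0.178, -0.684]
contact_force: [-1.3, -4.8, 5.2]
width: 0.0115
```

```bash
python3 look.py w4
```

```text
6.5 [ 0.5176 -0.0379  0.2663] q [-0.206  0.311  1.832 -0.003  0.996  1.871] F [-1.28 -4.78  5.23] M [-0.675  0.187  0.357] w 0.0115
toolx [ 0.0015 -0.0033 -1.    ] yaw -118.93 gp [ 0.5179 -0.0384  0.1113]
```

arm_command --targets '[{"dp": [-0.00015, 0, 0], "turn": [2, 0, 0], "grip": -1}, {"dp": [0, 0, 0], "turn": [0, 0, 0], "grip": -1}]'

```text
clock: 6.7
position: [0.5176, -0.0379, 0.2665]
ee_rot: [-0.187, 0.682, -0.189, -0.681]
contact_force: [-1.0, -3.7, 5.4]
width: 0.011
```

```bash
python3 look.py w4
```

```text
6.7 [ 0.5176 -0.0379  0.2665] q [-0.206  0.311  1.832 -0.003  0.997  1.905] F [-1.01 -3.68  5.41] M [-0.719  0.189  0.342] w 0.011
toolx [ 0.0015 -0.0033 -1.    ] yaw -120.88 gp [ 0.5178 -0.0384  0.1115]
```

Now 1.5° steps, watching Mz.

arm_command --targets '[{"dp": [-0.0001, 0, 0], "turn": [1.5, 0, 0], "grip": -1}, {"dp": [-0.0001, 0, 0], "turn": [1.5, 0, 0], "grip": -1}]'

```text
clock: 6.9
position: [0.5176, -0.038, 0.2667]
ee_rot: [-0.205, 0.677, -0.207, -0.676]
contact_force: [-0.4, -4.5, 6.1]
width: 0.0108
```

```bash
python3 look.py w4
```

```text
6.9 [ 0.5176 -0.038   0.2667] q [-0.206  0.311  1.832 -0.004  0.997  1.958] F [-0.37 -4.53  6.13] M [-0.719  0.184  0.373] w 0.0108
toolx [ 0.0015 -0.0034 -1.    ] yaw -123.9 gp [ 0.5178 -0.0385  0.1117]
```

arm_command --targets '[{"dp": [-0.0001, 0, 0], "turn": [1.5, 0, 0], "grip": -1}, {"dp": [0, 0, 0], "turn": [0, 0, 0], "grip": -1}]'

```text
clock: 7.1
position: [0.5176, -0.038, 0.2668]
ee_rot: [-0.214, 0.675, -0.216, -0.673]
contact_force: [-1.0, -4.3, 6.1]
width: 0.0113
```

```bash
python3 look.py w4
```

```text
7.1 [ 0.5176 -0.038   0.2668] q [-0.206  0.311  1.831 -0.004  0.998  1.984] F [-0.98 -4.3   6.07] M [-0.768  0.235  0.367] w 0.0113
toolx [ 0.0014 -0.0034 -1.    ] yaw -125.37 gp [ 0.5178 -0.0385  0.1118]
```

arm_command --targets '[{"dp": [-0.0001, 0, 0], "turn": [1.5, 0, 0], "grip": -1}, {"dp": [0, 0, 0], "turn": [0, 0, 0], "grip": -1}]'

```text
clock: 7.3
position: [0.5176, -0.038, 0.2669]
ee_rot: [-0.223, 0.672, -0.225, -0.67]
contact_force: [-0.5, -4.7, 5.1]
width: 0.0113
```

```bash
python3 look.py w4
```

```text
7.3 [ 0.5176 -0.038   0.2669] q [-0.206  0.31   1.831 -0.004  0.998  2.01 ] F [-0.52 -4.73  5.09] M [-0.763  0.219  0.492] w 0.0113
toolx [ 0.0014 -0.0035 -1.    ] yaw -126.86 gp [ 0.5178 -0.0385  0.1119]
```

arm_command --targets '[{"dp": [0, 0, 0], "turn": [0, 0, 0], "grip": -1}]'

```text
clock: 7.4
position: [0.5176, -0.038, 0.267]
ee_rot: [-0.222, 0.672, -0.224, -0.67]
contact_force: [-1.6, -4.7, 6.0]
width: 0.0114
```

```bash
python3 look.py w4
```

```text
7.4 [ 0.5176 -0.038   0.267 ] q [-0.206  0.31   1.831 -0.004  0.998  2.01 ] F [-1.61 -4.69  6.04] M [-0.804  0.256  0.384] w 0.0114
toolx [ 0.0014 -0.0035 -1.    ] yaw -126.84 gp [ 0.5178 -0.0385  0.112 ]
```

arm_command --targets '[{"dp": [0, 0, 0], "turn": [1, 0, 0], "grip": -1}, {"dp": [0, 0, 0], "turn": [0, 0, 0], "grip": -1}]'

```text
clock: 7.6
position: [0.5176, -0.038, 0.267]
ee_rot: [-0.228, 0.67, -0.23, -0.668]
contact_force: [-1.1, -4.7, 5.6]
width: 0.0107
```

```bash
python3 look.py w4
```

```text
7.6 [ 0.5176 -0.038   0.267 ] q [-0.206  0.31   1.831 -0.004  0.998  2.027] F [-1.09 -4.72  5.62] M [-0.786  0.299  0.376] w 0.0107
toolx [ 0.0014 -0.0035 -1.    ] yaw -127.85 gp [ 0.5178 -0.0386  0.112 ]
```

arm_command --targets '[{"dp": [-0.0001, 0, 0], "turn": [1.5, 0, 0], "grip": -1}, {"dp": [0, 0, 0], "turn": [0, 0, 0], "grip": -1}]'

```text
clock: 7.8
position: [0.5176, -0.038, 0.2671]
ee_rot: [-0.237, 0.667, -0.239, -0.665]
contact_force: [-0.2, -5.8, 5.9]
width: 0.0111
```

```bash
python3 look.py w4
```

```text
7.8 [ 0.5176 -0.038   0.2671] q [-0.206  0.31   1.831 -0.004  0.998  2.054] F [-0.17 -5.78  5.86] M [-0.741  0.279  0.4  ] w 0.0111
toolx [ 0.0014 -0.0036 -1.    ] yaw -129.36 gp [ 0.5178 -0.0386  0.1121]
```

arm_command --targets '[{"dp": [-0.0001, 0, 0], "turn": [1.5, 0, 0], "grip": -1}, {"dp": [0, 0, 0], "turn": [0, 0, 0], "grip": -1}]'

```text
clock: 8.0
position: [0.5175, -0.038, 0.2672]
ee_rot: [-0.246, 0.664, -0.248, -0.662]
contact_force: [-0.9, -4.6, 5.7]
width: 0.011
```

```bash
python3 look.py w4
```

```text
8.0 [ 0.5175 -0.038   0.2672] q [-0.206  0.31   1.831 -0.004  0.998  2.08 ] F [-0.92 -4.61  5.73] M [-0.825  0.278  0.362] w 0.011
toolx [ 0.0014 -0.0036 -1.    ] yaw -130.86 gp [ 0.5178 -0.0386  0.1122]
```

arm_command --targets '[{"dp": [-0.0001, 0, 0], "turn": [1.5, 0, 0], "grip": -1}, {"dp": [0, 0, 0], "turn": [0, 0, 0], "grip": -1}]'

```text
clock: 8.2
position: [0.5175, -0.0381, 0.2673]
ee_rot: [-0.254, 0.66, -0.257, -0.658]
contact_force: [-1.3, -5.0, 6.7]
width: 0.0114
```

```bash
python3 look.py w4
```

```text
8.2 [ 0.5175 -0.0381  0.2673] q [-0.206  0.31   1.831 -0.004  0.999  2.106] F [-1.29 -5.04  6.68] M [-0.822  0.31   0.387] w 0.0114
toolx [ 0.0013 -0.0036 -1.    ] yaw -132.36 gp [ 0.5177 -0.0386  0.1123]
```

arm_command --targets '[{"dp": [-0.0001, 0, 0], "turn": [1, 0, 0], "grip": -1}, {"dp": [0, 0, 0], "turn": [0, 0, 0], "grip": -1}]'

```text
clock: 8.4
position: [0.5175, -0.0381, 0.2674]
ee_rot: [-0.26, 0.658, -0.262, -0.656]
contact_force: [-1.3, -4.5, 6.7]
width: 0.0109
```

```bash
python3 look.py w4
```

```text
8.4 [ 0.5175 -0.0381  0.2674] q [-0.206  0.31   1.831 -0.004  0.999  2.123] F [-1.31 -4.52  6.72] M [-0.83   0.241  0.45 ] w 0.0109
toolx [ 0.0013 -0.0036 -1.    ] yaw -133.35 gp [ 0.5178 -0.0386  0.1124]
```

arm_command --targets '[{"dp": [-0.0001, 0, 0], "turn": [1, 0, 0], "grip": -1}, {"dp": [0, 0, 0], "turn": [0, 0, 0], "grip": -1}]'

```text
clock: 8.6
position: [0.5175, -0.0381, 0.2674]
ee_rot: [-0.266, 0.656, -0.268, -0.654]
contact_force: [-0.6, -5.3, 5.7]
width: 0.0111
```

```bash
python3 look.py w4
```

```text
8.6 [ 0.5175 -0.0381  0.2674] q [-0.206  0.31   1.831 -0.004  0.999  2.14 ] F [-0.56 -5.28  5.75] M [-0.796  0.223  0.526] w 0.0111
toolx [ 0.0012 -0.0037 -1.    ] yaw -134.34 gp [ 0.5177 -0.0386  0.1124]
```

arm_command --targets '[{"dp": [0, 0, 0], "turn": [1, 0, 0], "grip": -1}, {"dp": [0, 0, 0], "turn": [0, 0, 0], "grip": -1}]'

```text
clock: 8.8
position: [0.5175, -0.0381, 0.2674]
ee_rot: [-0.271, 0.653, -0.273, -0.652]
contact_force: [-1.4, -5.1, 5.9]
width: 0.0113
```

```bash
python3 look.py w4
```

```text
8.8 [ 0.5175 -0.0381  0.2674] q [-0.206  0.31   1.831 -0.004  0.999  2.158] F [-1.44 -5.1   5.87] M [-0.798  0.272  0.514] w 0.0113
toolx [ 0.0011 -0.0038 -1.    ] yaw -135.32 gp [ 0.5177 -0.0386  0.1124]
```

arm_command --targets '[{"dp": [0, 0, 0], "turn": [0, 0, 0], "grip": -1}]'

```text
clock: 8.9
position: [0.5175, -0.038, 0.2674]
ee_rot: [-0.271, 0.653, -0.273, -0.652]
contact_force: [-0.8, -4.9, 5.5]
width: 0.0112
```

```bash
python3 look.py w4
```

```text
8.9 [ 0.5175 -0.038   0.2674] q [-0.206  0.31   1.831 -0.004  0.999  2.157] F [-0.76 -4.92  5.53] M [-0.765  0.318  0.489] w 0.0112
toolx [ 0.0012 -0.0037 -1.    ] yaw -135.3 gp [ 0.5177 -0.0386  0.1124]
```

arm_command --targets '[{"dp": [0, 0, 0], "turn": [1, 0, 0], "grip": -1}, {"dp": [0, 0, 0], "turn": [0, 0, 0], "grip": -1}]'

```text
clock: 9.1
position: [0.5175, -0.038, 0.2674]
ee_rot: [-0.277, 0.651, -0.279, -0.649]
contact_force: [-0.9, -5.1, 4.9]
width: 0.011
```

```bash
python3 look.py w4
```

```text
9.1 [ 0.5175 -0.038   0.2674] q [-0.206  0.31   1.831 -0.004  0.999  2.175] F [-0.93 -5.06  4.93] M [-0.798  0.32   0.616] w 0.011
toolx [ 0.0011 -0.0038 -1.    ] yaw -136.3 gp [ 0.5177 -0.0386  0.1124]
```

arm_command --targets '[{"dp": [0, 0, 0], "turn": [0, 0, 0], "grip": -1}]'

```text
clock: 9.2
position: [0.5175, -0.038, 0.2674]
ee_rot: [-0.277, 0.651, -0.279, -0.649]
contact_force: [-1.1, -4.5, 5.3]
width: 0.0111
```

```bash
python3 look.py w4
```

```text
9.2 [ 0.5175 -0.038   0.2674] q [-0.206  0.31   1.831 -0.004  0.999  2.175] F [-1.06 -4.47  5.31] M [-0.771  0.29   0.643] w 0.0111
toolx [ 0.0011 -0.0038 -1.    ] yaw -136.29 gp [ 0.5177 -0.0386  0.1124]
```

Mz climbed to about 0.63 N·m along the shaft's 5 N·m/rad slope. Total travel (86° plus about 7° wind-up) matches the end stop. I'll unwind the shaft, release and rise.

arm_command --targets '[{"dp": [0, 0, 0], "turn": [-3, 0, 0], "grip": -1}, {"dp": [0, 0, 0], "turn": [-3.5, 0, 0], "grip": -1}, {"dp": [0, 0, 0], "turn": [0, 0, 0], "grip": 0}, {"dp": [0, 0, 0], "turn": [0, 0, 0], "grip": 0}, {"dp": [0, 0, 0], "turn": [0, 0, 0], "grip": 0}]' --grip_force 40

```text
clock: 9.7
position: [0.5169, -0.0366, 0.2664]
ee_rot: [0.243, -0.664, 0.243, 0.664]
contact_force: [-0.3, 0.6, -0.1]
width: 0.043
```

```bash
python3 look.py w4
```

```text
9.7 [ 0.5169 -0.0366  0.2664] q [-2.050e-01  3.110e-01  1.833e+00  1.000e-03  9.990e-01  2.066e+00] F [-0.34  0.56 -0.05] M [-0.037 -0.033 -0.008] w 0.043
toolx [-1.e-03  8.e-04 -1.e+00] yaw -130.18 gp [ 0.5168 -0.0365  0.1114]
```

arm_command --targets '[{"dp": [-0.03, 0, 0], "turn": [0, 0, 0], "grip": 0}, {"dp": [-0.04, 0, 0], "turn": [-7, 0, 0], "grip": 0.3}, {"dp": [0, 0, 0], "turn": [-7, 0, 0], "grip": 0.3}, {"dp": [0, 0, -0.035], "turn": [0, 0, 0], "grip": 0.3}, {"dp": [0, 0, -0.035], "turn": [0, 0, 0], "grip": 0.3}, {"dp": [0, 0, -0.0275], "turn": [0, 0, 0], "grip": 0.3}, {"dp": [0, 0, 0], "turn": [0, 0, 0], "grip": 0.3}, {"dp": [0, 0, 0], "turn": [0, 0, 0], "grip": 0.3}]'

```text
clock: 10.5
position: [0.6045, -0.0799, 0.336]
ee_rot: [0.16, -0.688, 0.16, 0.69]
contact_force: [-0.4, 0.1, 0.2]
width: 0.0553
```

```bash
python3 look.py w5 wrist; python3 look.py t5 top
```

```text
10.5 [ 0.6045 -0.0799  0.336 ] q [-0.246  0.372  1.536  0.     1.236  1.782] F [-0.37  0.12  0.22] M [ 0.006  0.035 -0.035] w 0.0553
toolx [-0.0022  0.001  -1.    ] yaw -116.2 gp [ 0.6042 -0.0797  0.181 ]
10.55 [ 0.6039 -0.0795  0.3361] q [-0.245  0.371  1.537  0.     1.236  1.782] F [-0.06 -0.4  -0.  ] M [-0.012  0.051 -0.003] w 0.0556
toolx [-0.0024  0.001  -1.    ] yaw -116.19 gp [ 0.6036 -0.0794  0.1811]
```

View pics/w5.png

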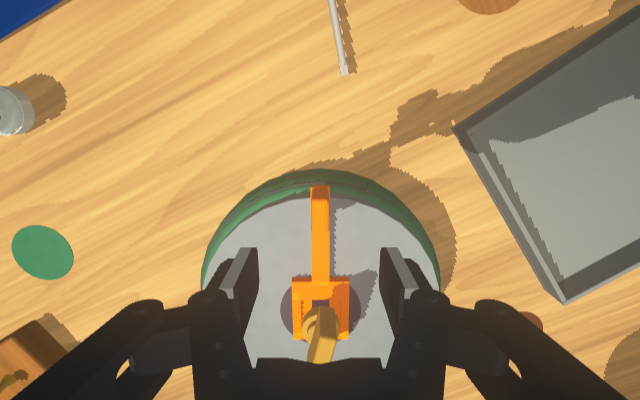

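```bash
python3 - <<'E'
import cv2
im=cv2.imread("pics/w5.png")
cv2.imwrite("pics/w5z.png",cv2.resize(im[165:375,255:385],None,fx=4,fy=2.85 and 4,interpolation=cv2.INTER_CUBIC)[:600])
cv2.imwrite("pics/w5y.png",cv2.resize(im[175:250,290:350],None,fx=8,fy=8,interpolation=cv2.INTER_CUBIC))
E
```

```text
(no output)
```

View pics/w5y.png

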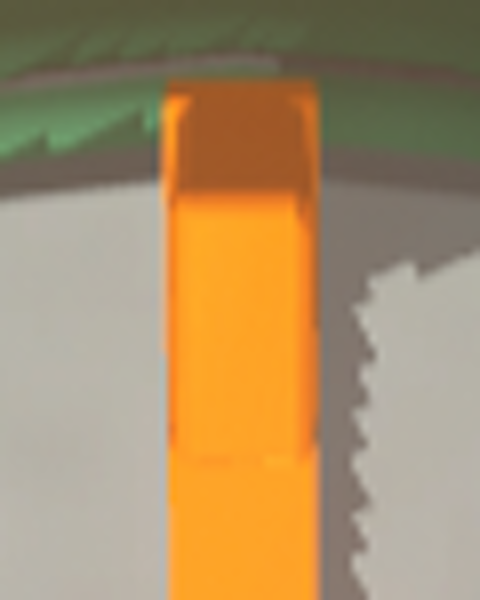

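View pics/w5z.png

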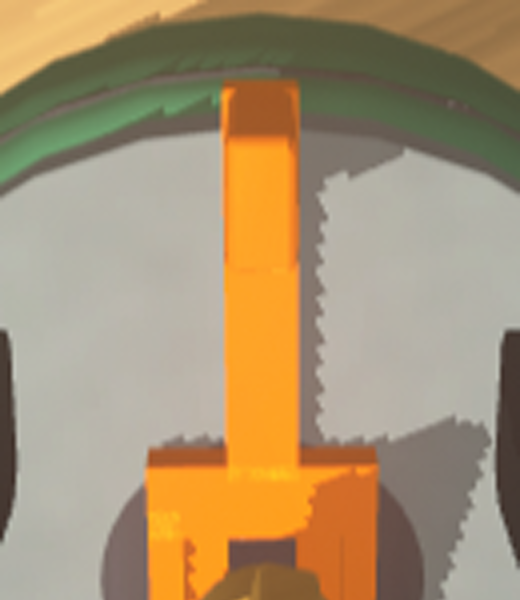

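```bash
python3 - <<'E'
from h import *
c=dict(np.load("w5.npz"))
f=lambda u,v,z:onz(c,290+u/8-.45,175+v/8-.45,z)[:2]
t=[f(*p,.100) for p in ((174,195),(301,195),(303,460),(178,460))]
ct=np.mean(t,0); d=(t[0]+t[1]-t[2]-t[3])/2; print("tab",ct,np.linalg.norm(d),np.degrees(np.arctan2(d[1],d[0])))
g=lambda u,v:onz(c,255+u/4-.4,165+v/4-.4,.070)[:2]
a=(g(227,275)+g(300,275))/2;b=(g(228,460)+g(299,460))/2;e=a-b;print("stem",np.degrees(np.arctan2(e[1],e[0])),np.linalg.norm(g(148,465)-g(378,465)), a)
E=ct-np.array([.5177,-.0382]);print(np.linalg.norm(E),np.degrees(np.arctan2(E[1],E[0])))
s=manip.get_state();R=rot();gp=s["position"]+.155*R[:,0]
print("togo",R.T@(np.r_[ct,.088]-gp), -R[:,2])
E
```

```text
tab [ 0.60588523 -0.08060276] 0.022726954892947505 -25.543214901123296
stem -26.10420408605234 0.045400163249516394 [ 0.58336778 -0.07053282]
0.09785002953442042 -25.679992343448728
togo [ 0.09341758  0.00010318 -0.00304711] [ 0.89744958 -0.44111168 -0.00217806]
```

arm_command --targets '[{"dp": [0.02, 0, -0.0028], "turn": [0, 0, 0], "grip": 0}, {"dp": [0.03, 0, 0], "turn": [0, 0, 0], "grip": 0}, {"dp": [0.025, 0, 0], "turn": [0, 0, 0], "grip": 0}, {"dp": [0.015, 0, 0], "turn": [0, 0, 0], "grip": 0}, {"dp": [0, 0, 0], "turn": [0, 0, 0], "grip": 0}]'

```text
clock: 11.1
position: [0.6052, -0.0803, 0.2448]
ee_rot: [0.16, -0.687, 0.16, 0.691]
contact_force: [-0.2, -0.4, 0.4]
width: 0.0426
```

```bash
python3 look.py w6 wrist
```

```text
11.1 [ 0.6052 -0.0803  0.2448] q [-0.246  0.454  1.652  0.     1.041  1.782] F [-0.19 -0.37  0.37] M [-0.02   0.038  0.001] w 0.0426
toolx [-0.0058  0.0015 -1.    ] yaw -116.16 gp [ 0.6042 -0.08    0.0898]
```

View pics/w6.png

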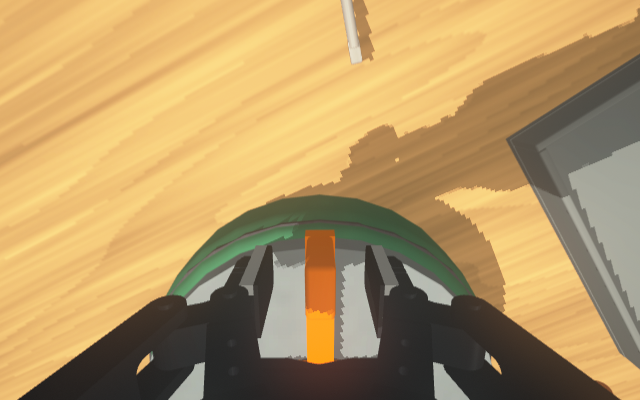

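arm_command --targets '[{"dp": [0, 0, 0], "turn": [0, 0.3, -0.15], "grip": 0}, {"dp": [0, 0, 0], "turn": [0, 0, 0], "grip": -1}, {"dp": [0, 0, 0], "turn": [0, 0, 0], "grip": -1}, {"dp": [0, 0, 0], "turn": [0, 0, 0], "grip": -1}, {"dp": [0, 0, 0], "turn": [0, 0, 0], "grip": -1}]' --grip_force 20

```text
clock: 11.65
position: [0.6074, -0.0813, 0.2481]
ee_rot: [-0.161, 0.691, -0.16, -0.686]
contact_force: [-0.3, 0.4, 6.1]
width: 0.0112
```

```bash
python3 look.py w4; python3 look.py s6 side
```

```text
11.65 [ 0.6074 -0.0813  0.2481] q [-2.470e-01  4.510e-01  1.649e+00  1.000e-03  1.035e+00  1.780e+00] F [-0.26  0.37  6.05] M [-0.044  0.124 -0.034] w 0.0112
toolx [ 7.7e-03 -6.0e-04 -1.0e+00] yaw -116.19 gp [ 0.6086 -0.0814  0.0931]
11.65 [ 0.6074 -0.0813  0.2481] q [-2.470e-01  4.510e-01  1.649e+00  1.000e-03  1.035e+00  1.780e+00] F [-0.26  0.37  6.05] M [-0.044  0.124 -0.034] w 0.0112
toolx [ 7.7e-03 -6.0e-04 -1.0e+00] yaw -116.19 gp [ 0.6086 -0.0814  0.0931]
```

arm_command --targets '[{"dp": [0, 0, 0], "turn": [0, 0, 0], "grip": -1}, {"dp": [-0.0005, 0, 0], "turn": [0, 0, 0], "grip": -1}, {"dp": [0, 0, 0], "turn": [0, 0, 0], "grip": -1}]' --grip_force 45

```text
clock: 12.0
position: [0.6075, -0.0814, 0.2482]
ee_rot: [-0.161, 0.691, -0.16, -0.686]
contact_force: [-0.4, -0.4, 6.3]
width: 0.011
```

```bash
python3 look.py w4; python3 - <<'E'
import cv2
im=cv2.imread("pics/s6.png"); cv2.imwrite("pics/s6z.png",cv2.resize(im[130:260,250:410],None,fx=5,fy=4.6,interpolation=cv2.INTER_CUBIC))
E
```

```text
12.0 [ 0.6075 -0.0814  0.2482] q [-0.247  0.451  1.648  0.002  1.035  1.78 ] F [-0.37 -0.39  6.33] M [-0.077  0.088 -0.015] w 0.011
toolx [ 7.6e-03 -6.0e-04 -1.0e+00] yaw -116.2 gp [ 0.6087 -0.0814  0.0932]
```

View pics/s6z.png

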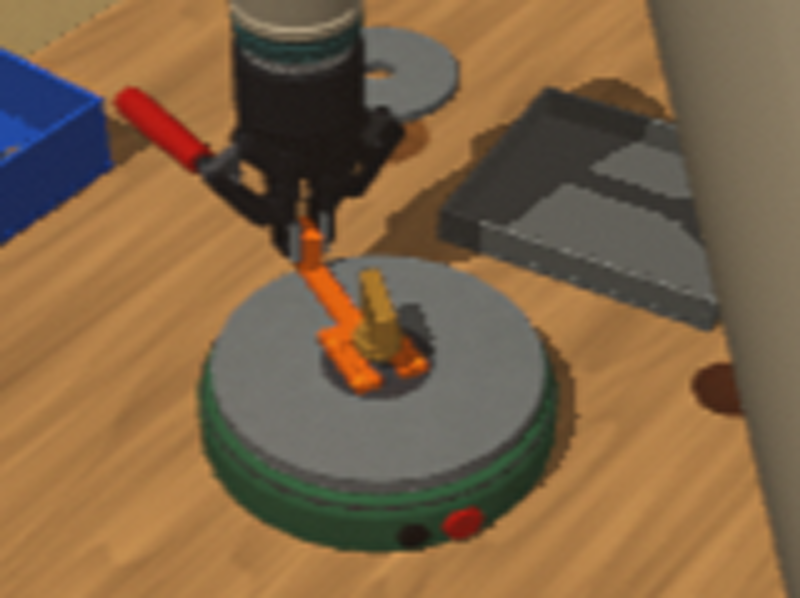

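arm_command --targets '[{"dp": [-0.001, 0, 0], "turn": [0, 0, 0], "grip": -1}, {"dp": [0, 0, 0], "turn": [0, 0, 0], "grip": -1}]'

```text
clock: 12.2
position: [0.607, -0.0811, 0.2482]
ee_rot: [-0.161, 0.691, -0.16, -0.687]
contact_force: [-0.1, -0.1, 1.8]
width: 0.0112
```

```bash
python3 look.py w4
```

```text
12.2 [ 0.607  -0.0811  0.2482] q [-0.247  0.45   1.648  0.002  1.038  1.78 ] F [-0.15 -0.09  1.8 ] M [-0.02  -0.037  0.017] w 0.0112
toolx [ 5.4e-03  2.0e-04 -1.0e+00] yaw -116.2 gp [ 0.6079 -0.0811  0.0932]
```

arm_command --targets '[{"dp": [-0.001, 0, 0], "turn": [0, 0, 0], "grip": -1}, {"dp": [0, 0, 0], "turn": [0, 0, 0], "grip": -1}]'

```text
clock: 12.4
position: [0.6069, -0.0811, 0.2489]
ee_rot: [-0.161, 0.69, -0.16, -0.687]
contact_force: [0.0, 0.0, -0.9]
width: 0.0112
```

```bash
python3 look.py w4
```

```text
12.4 [ 0.6069 -0.0811  0.2489] q [-0.247  0.45   1.648  0.002  1.04   1.78 ] F [ 0.02  0.01 -0.93] M [-0.059 -0.101  0.037] w 0.0112
toolx [ 4.7e-03  3.0e-04 -1.0e+00] yaw -116.2 gp [ 0.6076 -0.0811  0.0939]
```

arm_command --targets '[{"dp": [0, 0, -0.002], "turn": [0, 0, 0], "grip": -1}, {"dp": [0, 0, -0.003], "turn": [0, 0, 0], "grip": -1}, {"dp": [0, 0, -0.003], "turn": [0, 0, 0], "grip": -1}]'

```text
clock: 12.7
position: [0.6146, -0.0849, 0.2493]
ee_rot: [-0.161, 0.691, -0.16, -0.687]
contact_force: [0.3, 0.5, -0.7]
width: 0.0113
```

```bash
python3 look.py w4
```

```text
12.7 [ 0.6146 -0.0849  0.2493] q [-0.25   0.46   1.629  0.002  1.048  1.777] F [ 0.27  0.49 -0.72] M [-0.047 -0.036 -0.008] w 0.0113
toolx [ 5.8e-03 -1.0e-04 -1.0e+00] yaw -116.2 gp [ 0.6155 -0.0849  0.0943]
```

arm_command --targets '[{"dp": [0, 0, -0.004], "turn": [0, 0, 0], "grip": -1}, {"dp": [0, 0, -0.005], "turn": [0, 0, 0], "grip": -1}, {"dp": [0, 0, -0.005], "turn": [0, 0, 0], "grip": -1}]'

```text
clock: 13.0
position: [0.6274, -0.0912, 0.2496]
ee_rot: [-0.161, 0.691, -0.16, -0.687]
contact_force: [0.5, 0.3, -0.1]
width: 0.0112
```

```bash
python3 look.py w4
```

```text
13.0 [ 0.6274 -0.0912  0.2496] q [-0.254  0.477  1.596  0.002  1.063  1.773] F [ 0.45  0.35 -0.1 ] M [-0.01  -0.077 -0.002] w 0.0112
toolx [ 6.1e-03 -2.0e-04 -1.0e+00] yaw -116.2 gp [ 0.6283 -0.0912  0.0946]
```

arm_command --targets '[{"dp": [0, 0, -0.006], "turn": [0, 0, 0], "grip": -1}, {"dp": [0, 0, -0.008], "turn": [0, 0, 0], "grip": -1}, {"dp": [0, 0, -0.01], "turn": [0, 0, 0], "grip": -1}, {"dp": [0, 0, -0.01], "turn": [0, 0, 0], "grip": -1}, {"dp": [0, 0, -0.008], "turn": [0, 0, 0], "grip": -1}, {"dp": [0, 0, 0], "turn": [0, 0, 0], "grip": -1}]'

```text
clock: 13.6
position: [0.6658, -0.1102, 0.2497]
ee_rot: [-0.161, 0.691, -0.16, -0.686]
contact_force: [-0.2, 0.7, -1.1]
width: 0.011
```

```bash
python3 look.py w7 wrist;python3 look.py s7 side; python3 look.py t7 top;  python3 - <<'E'
import cv2
im=cv2.imread("pics/s7.png"); cv2.imwrite("pics/s7z.png",cv2.resize(im[110:260,230:410],None,fx=4.4,fy=4,interpolation=cv2.INTER_CUBIC))
E
```

```text
13.6 [ 0.6658 -0.1102  0.2497] q [-0.267  0.53   1.496  0.002  1.109  1.76 ] F [-0.22  0.66 -1.06] M [-0.012 -0.005  0.019] w 0.011
toolx [ 7.2e-03 -5.0e-04 -1.0e+00] yaw -116.22 gp [ 0.6669 -0.1103  0.0947]
13.65 [ 0.6651 -0.1098  0.2495] q [-0.267  0.529  1.498  0.002  1.109  1.76 ] F [-0.25  0.11 -1.67] M [-0.005 -0.014  0.085] w 0.0109
toolx [ 0.0057  0.     -1.    ] yaw -116.21 gp [ 0.6659 -0.1098  0.0945]
13.7 [ 0.6646 -0.1095  0.2495] q [-0.267  0.529  1.499  0.002  1.109  1.76 ] F [-0.76 -0.17 -1.1 ] M [-0.046  0.013 -0.01 ] w 0.0113
toolx [ 5.e-03  3.e-04 -1.e+00] yaw -116.2 gp [ 0.6653 -0.1095  0.0945]
```

View pics/s7z.png

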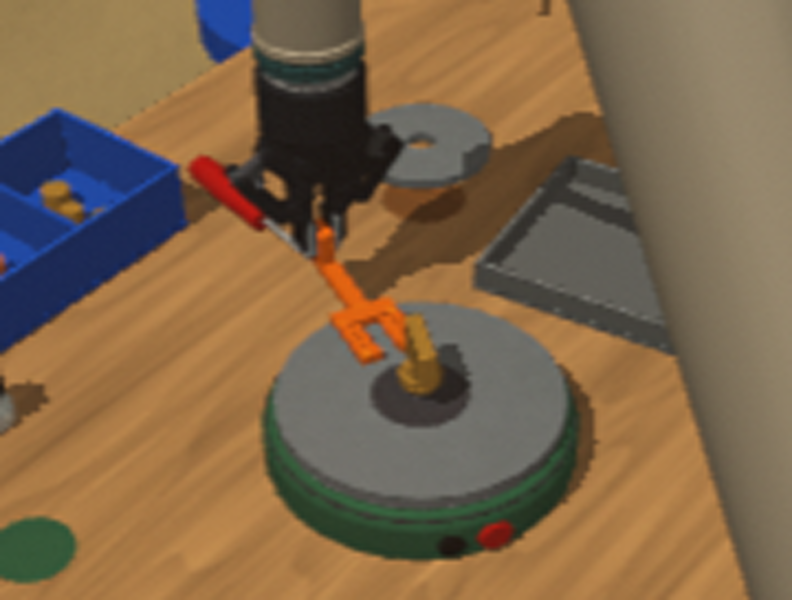

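View pics/w7.png

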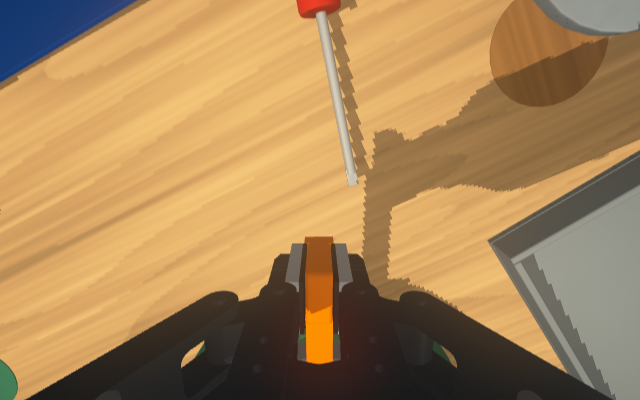

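Plate is drawn about 64 mm with no lateral force beyond about 1 N, and the weight is on the gripper. The side view shows the fork clear of the bar. I'll lift it straight up, turn it and carry it over.

arm_command --targets '[{"dp": [-0.01, 0, 0], "turn": [0, 0, 0], "grip": -1}, {"dp": [-0.03, 0, 0], "turn": [0, 0, 0], "grip": -1}, {"dp": [-0.04, 0, 0], "turn": [0, 0, 0], "grip": -1}, {"dp": [-0.02, 0, 0], "turn": [-7.14, 0, 0], "grip": -1}, {"dp": [0, 0, 0], "turn": [-7.14, 0, 0], "grip": -1}, {"dp": [0, 0, 0], "turn": [-7.14, 0, 0], "grip": -1}, {"dp": [0, 0, 0], "turn": [-7.14, 0, 0], "grip": -1}, {"dp": [0, 0, 0], "turn": [-7.14, 0, 0], "grip": -1}]'

```text
clock: 14.55
position: [0.6635, -0.1091, 0.3509]
ee_rot: [0.061, 0.707, 0.06, -0.702]
contact_force: [-0.2, 0.8, -0.2]
width: 0.0109
```

```bash
python3 look.py w4
```

```text
14.55 [ 0.6635 -0.1091  0.3509] q [-0.267  0.45   1.368  0.002  1.317  1.132] F [-0.17  0.8  -0.19] M [ 0.046 -0.04   0.067] w 0.0109
toolx [ 6.6e-03 -1.0e-04 -1.0e+00] yaw -80.19 gp [ 0.6646 -0.1092  0.1959]
```

arm_command --targets '[{"dp": [0, 0.02, 0.015], "turn": [0, 0, 0], "grip": -1}, {"dp": [0, 0.034, 0.0266], "turn": [0, 0, 0], "grip": -1}, {"dp": [0, 0.034, 0.0266], "turn": [0, 0, 0], "grip": -1}, {"dp": [0, 0.034, 0.0266], "turn": [0, 0, 0], "grip": -1}, {"dp": [0, 0.03, 0.024], "turn": [0, 0, 0], "grip": -1}, {"dp": [0, 0.018, 0.014], "turn": [0, 0, 0], "grip": -1}, {"dp": [0, 0, 0], "turn": [0, 0, 0], "grip": -1}]'

```text
clock: 15.25
position: [0.5593, -0.3016, 0.3502]
ee_rot: [0.058, 0.707, 0.056, -0.703]
contact_force: [0.2, 0.1, -1.1]
width: 0.0111
```

```bash
python3 look.py w8 wrist; python3 look.py t8 top; python3 look.py s8 side
```

```text
15.25 [ 0.5593 -0.3016  0.3502] q [-0.605  0.397  1.459  0.002  1.28   0.804] F [ 0.22  0.12 -1.08] M [-0.    -0.073 -0.034] w 0.0111
toolx [ 0.0059 -0.0019 -1.    ] yaw -80.71 gp [ 0.5602 -0.3019  0.1952]
15.3 [ 0.5601 -0.3     0.35  ] q [-0.602  0.397  1.459  0.004  1.28   0.804] F [ 0.74  0.61 -1.36] M [ 0.054 -0.06   0.037] w 0.0111
toolx [ 6.6e-03 -2.0e-04 -1.0e+00] yaw -80.65 gp [ 0.5612 -0.3001  0.195 ]
15.35 [ 0.5607 -0.299   0.3499] q [-0.601  0.397  1.459  0.004  1.28   0.804] F [-0.   -0.08 -0.78] M [-0.001 -0.092  0.004] w 0.0112
toolx [ 6.8e-03  5.0e-04 -1.0e+00] yaw -80.57 gp [ 0.5618 -0.2989  0.1949]
```

View pics/w8.png

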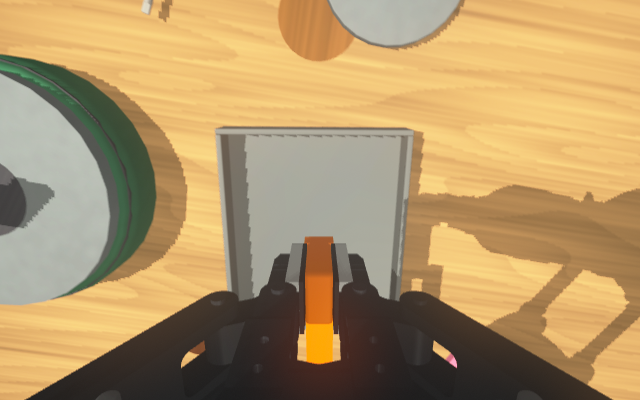

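View pics/t8.png

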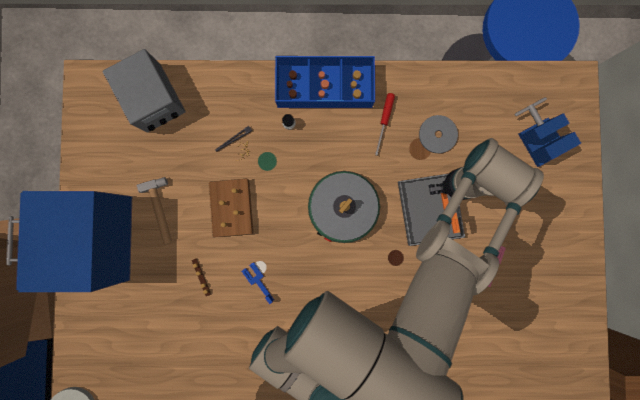

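View pics/s8.png

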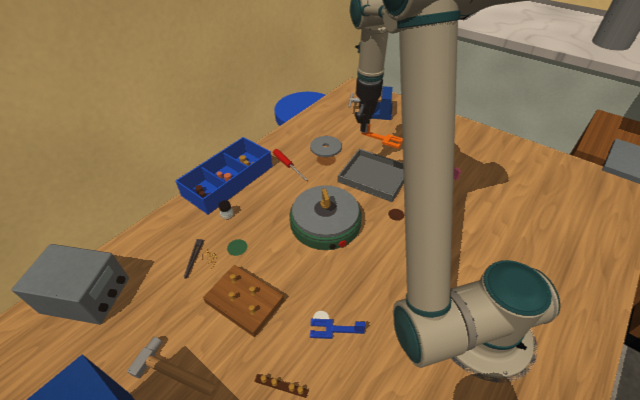

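The tray lies below and square to the tool, with its far rim corners at about (217,130) and (413,130). I'll check the tray pose from those.

```bash
python3 - <<'E'
from h import *
c=dict(np.load("w8.npz"))
a=onz(c,217,129,.03);b=onz(c,413,129,.03);print(a,b,np.linalg.norm(a-b))
d=(a-b)[:2]/np.linalg.norm((a-b)[:2]); x=np.array([d[1],-d[0]]); x=x if x[0]>0 else -x
print("tray xdir",np.degrees(np.arctan2(x[1],x[0])),"centre",(a+b)[:2]/2-.1*x)
ctr=(a+b)[:2]/2-.1*x
R=rot();s=manip.get_state();gp=s["position"]+.155*R[:,0]
tgt=np.r_[ctr+x*.0555,.0362]; print(tgt,gp,R.T@(tgt-gp))
E
```

```text
[ 0.5972016  -0.20943431  0.03      ] [ 0.62401    -0.37360388  0.03      ] 0.1663440319430981
tray xdir 9.274374450086645 centre [ 0.51191301 -0.30763534]
[ 0.56668751 -0.29869082  0.0362    ] [ 0.56214827 -0.29831583  0.19478089] [ 0.15860763  0.00102503 -0.00334887]
```

arm_command --targets '[{"dp": [0.02, 0.001, -0.003], "turn": [0, 0, 0], "grip": -1}, {"dp": [0.04, 0, 0], "turn": [0, 0, 0], "grip": -1}, {"dp": [0.04, 0, 0], "turn": [0, 0, 0], "grip": -1}, {"dp": [0.025, 0, 0], "turn": [0, 0, 0], "grip": -1}, {"dp": [0.015, 0, 0], "turn": [0, 0, 0], "grip": -1}, {"dp": [0.006, 0, 0], "turn": [0, 0, 0], "grip": -1}, {"dp": [0, 0, 0], "turn": [0, 0, 0], "grip": -1}]'

```text
clock: 16.1
position: [0.5655, -0.2984, 0.2027]
ee_rot: [0.059, 0.706, 0.059, -0.703]
contact_force: [-0.1, 1.1, -0.7]
width: 0.011
```

```bash
python3 look.py w9 wrist;python3 look.py s9 side;  python3 - <<'E'
import cv2
im=cv2.imread("pics/s9.png"); cv2.imwrite("pics/s9z.png",cv2.resize(im[100:220,310:460],None,fx=5,fy=5,interpolation=cv2.INTER_CUBIC))
E
```

```text
16.1 [ 0.5655 -0.2984  0.2027] q [-0.595  0.532  1.632  0.004  0.974  0.806] F [-0.07  1.1  -0.73] M [ 0.029 -0.038 -0.028] w 0.011
toolx [ 0.0049  0.001  -1.    ] yaw -80.42 gp [ 0.5663 -0.2982  0.0477]
16.15 [ 0.5657 -0.2988  0.2037] q [-0.596  0.531  1.631  0.004  0.974  0.806] F [-0.18 -0.78 -1.07] M [ 0.016 -0.042  0.021] w 0.0111
toolx [ 6.5e-03 -2.0e-04 -1.0e+00] yaw -80.43 gp [ 0.5667 -0.2989  0.0487]
```

View pics/s9z.png

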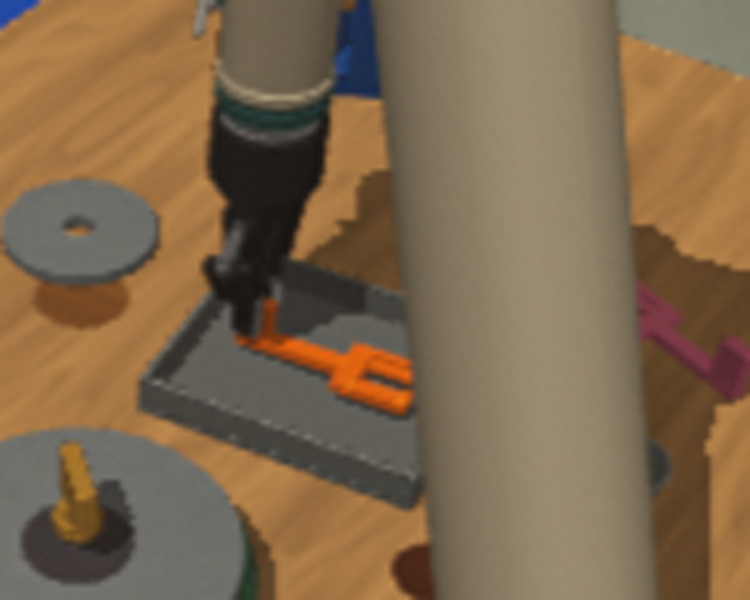

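arm_command --targets '[{"dp": [0.003, 0, 0], "turn": [0, 0, 0], "grip": -1}, {"dp": [0.003, 0, 0], "turn": [0, 0, 0], "grip": -1}, {"dp": [0.002, 0, 0], "turn": [0, 0, 0], "grip": -1}, {"dp": [0, 0, 0], "turn": [0, 0, 0], "grip": -1}]'

```text
clock: 16.6
position: [0.5649, -0.2995, 0.195]
ee_rot: [0.059, 0.707, 0.058, -0.703]
contact_force: [-0.4, 0.6, -1.6]
width: 0.0114
```

```bash
python3 look.py w4
```

```text
16.6 [ 0.5649 -0.2995  0.195 ] q [-0.597  0.541  1.64   0.004  0.957  0.806] F [-0.41  0.59 -1.57] M [ 0.019 -0.028  0.017] w 0.0114
toolx [ 5.5e-03  2.0e-04 -1.0e+00] yaw -80.51 gp [ 0.5658 -0.2995  0.04  ]
```

arm_command --targets '[{"dp": [0.001, 0, 0], "turn": [0, 0, 0], "grip": -1}, {"dp": [0.001, 0, 0], "turn": [0, 0, 0], "grip": -1}, {"dp": [0, 0, 0], "turn": [0, 0, 0], "grip": -1}]'

```text
clock: 16.9
position: [0.565, -0.2995, 0.1931]
ee_rot: [0.059, 0.707, 0.058, -0.703]
contact_force: [0.6, 0.1, -0.8]
width: 0.0108
```

```bash
python3 look.py w4
```

```text
16.9 [ 0.565  -0.2995  0.1931] q [-0.597  0.543  1.642  0.004  0.953  0.805] F [ 0.59  0.1  -0.8 ] M [ 0.016 -0.135 -0.002] w 0.0108
toolx [ 5.7e-03  1.0e-04 -1.0e+00] yaw -80.5 gp [ 0.5659 -0.2995  0.0381]
```

arm_command --targets '[{"dp": [0.001, 0, 0], "turn": [0, 0, 0], "grip": -1}, {"dp": [0, 0, 0], "turn": [0, 0, 0], "grip": -1}]'

```text
clock: 17.1
position: [0.5651, -0.2995, 0.1921]
ee_rot: [0.059, 0.707, 0.058, -0.703]
contact_force: [-0.2, -0.1, -1.3]
width: 0.0112
```

```bash
python3 look.py w4
```

```text
17.1 [ 0.5651 -0.2995  0.1921] q [-0.597  0.544  1.642  0.004  0.951  0.805] F [-0.17 -0.07 -1.3 ] M [ 0.001 -0.075 -0.035] w 0.0112
toolx [ 0.0057  0.     -1.    ] yaw -80.49 gp [ 0.566  -0.2995  0.0371]
```

arm_command --targets '[{"dp": [0.001, 0, 0], "turn": [0, 0, 0], "grip": -1}, {"dp": [0, 0, 0], "turn": [0, 0, 0], "grip": -1}]'

```text
clock: 17.3
position: [0.5652, -0.2996, 0.1913]
ee_rot: [0.059, 0.707, 0.058, -0.703]
contact_force: [0.0, -0.8, -0.6]
width: 0.0114
```

```bash
python3 look.py w4
```

```text
17.3 [ 0.5652 -0.2996  0.1913] q [-0.597  0.545  1.643  0.004  0.948  0.806] F [ 0.04 -0.77 -0.63] M [-0.058 -0.018  0.023] w 0.0114
toolx [ 6.1e-03 -2.0e-04 -1.0e+00] yaw -80.5 gp [ 0.5662 -0.2996  0.0363]
```

arm_command --targets '[{"dp": [0.0008, 0, 0], "turn": [0, 0, 0], "grip": -1}, {"dp": [0, 0, 0], "turn": [0, 0, 0], "grip": -1}]'

```text
clock: 17.5
position: [0.5652, -0.2995, 0.1912]
ee_rot: [0.059, 0.707, 0.058, -0.702]
contact_force: [-1.1, 0.7, 5.0]
width: 0.0111
```

```bash
python3 look.py w4
```

```text
17.5 [ 0.5652 -0.2995  0.1912] q [-0.597  0.545  1.643  0.004  0.948  0.806] F [-1.14  0.71  5.04] M [ 0.162  0.155 -0.021] w 0.0111
toolx [ 6.3e-03 -4.0e-04 -1.0e+00] yaw -80.49 gp [ 0.5662 -0.2996  0.0362]
```

arm_command --targets '[{"dp": [0.0008, 0, 0], "turn": [0, 0, 0], "grip": -1}, {"dp": [0, 0, 0], "turn": [0, 0, 0], "grip": -1}]'

```text
clock: 17.7
position: [0.5651, -0.2995, 0.1912]
ee_rot: [0.059, 0.707, 0.058, -0.702]
contact_force: [-2.1, 1.6, 9.1]
width: 0.011
```

```bash
python3 look.py w4
```

```text
17.7 [ 0.5651 -0.2995  0.1912] q [-0.597  0.545  1.644  0.004  0.948  0.806] F [-2.08  1.62  9.14] M [ 0.275  0.403 -0.041] w 0.011
toolx [ 6.5e-03 -5.0e-04 -1.0e+00] yaw -80.49 gp [ 0.5661 -0.2996  0.0362]
```

Touchdown at gp z = 0.0362, exactly as predicted. I'll relax the press and open.

arm_command --targets '[{"dp": [-0.001, 0, 0], "turn": [0, 0, 0], "grip": -1}, {"dp": [0, 0, 0], "turn": [0, 0, 0], "grip": -0.5}, {"dp": [0, 0, 0], "turn": [0, 0, 0], "grip": -0.2}, {"dp": [0, 0, 0], "turn": [0, 0, 0], "grip": 0}, {"dp": [0, 0, 0], "turn": [0, 0, 0], "grip": 0}]' --grip_force 20

```text
clock: 18.2
position: [0.5651, -0.2996, 0.1903]
ee_rot: [0.059, 0.707, 0.058, -0.703]
contact_force: [-0.3, -0.0, -0.2]
width: 0.0426
```

```bash
python3 look.py w10 wrist
```

```text
18.2 [ 0.5651 -0.2996  0.1903] q [-0.597  0.546  1.644  0.004  0.947  0.806] F [-0.29 -0.   -0.18] M [-0.009  0.033 -0.011] w 0.0426
toolx [ 5.5e-03  2.0e-04 -1.0e+00] yaw -80.5 gp [ 0.566  -0.2995  0.0353]
```

View pics/w10.png

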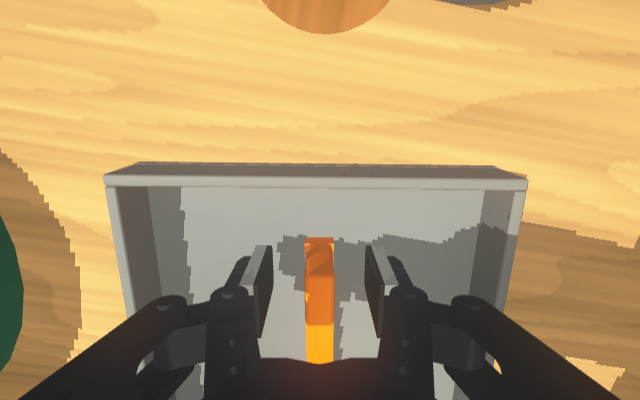

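The tab at (320,280) stands free between the open pads. I'll rise straight up.

arm_command --targets '[{"dp": [-0.01, 0, 0], "turn": [0, 0, 0], "grip": 0}, {"dp": [-0.03, 0, 0], "turn": [0, 0, 0], "grip": 0}, {"dp": [-0.04, 0, 0], "turn": [0, 0, 0], "grip": 0}, {"dp": [-0.04, 0, 0], "turn": [0, 0, 0], "grip": 0}, {"dp": [-0.04, 0, 0], "turn": [0, 0, 0], "grip": 0}, {"dp": [-0.03, 0, -0.04], "turn": [0, 0, 0], "grip": 0}, {"dp": [0, 0, -0.03], "turn": [0, 0, 0], "grip": 0}, {"dp": [0, 0, 0], "turn": [0, 0, 0], "grip": 0}]'

```text
clock: 19.05
position: [0.636, -0.2872, 0.383]
ee_rot: [0.06, 0.709, 0.058, -0.7]
contact_force: [-0.1, 0.5, -1.2]
width: 0.0429
```

```bash
python3 look.py w11 wrist;python3 look.py t11 top;python3 look.py s11 side;  python3 - <<'E'
import cv2
im=cv2.imread("pics/t11.png"); cv2.imwrite("pics/t11z.png",cv2.resize(im[120:270,290:490],None,fx=4,fy=4,interpolation=cv2.INTER_CUBIC))
im=cv2.imread("pics/s11.png"); cv2.imwrite("pics/s11z.png",cv2.resize(im[100:250,260:460],None,fx=4,fy=4,interpolation=cv2.INTER_CUBIC))
E
```

```text
19.05 [ 0.636  -0.2872  0.383 ] q [-0.525  0.47   1.254  0.004  1.406  0.877] F [-0.06  0.51 -1.22] M [ 0.003  0.073 -0.013] w 0.0429
toolx [ 0.0119 -0.0018 -0.9999] yaw -80.37 gp [ 0.6378 -0.2874  0.2281]
19.1 [ 0.6341 -0.2874  0.3817] q [-0.526  0.47   1.258  0.003  1.407  0.877] F [-0.06  0.2  -0.95] M [ 0.002 -0.003  0.056] w 0.0425
toolx [ 7.1e-03 -7.0e-04 -1.0e+00] yaw -80.4 gp [ 0.6352 -0.2875  0.2267]
19.15 [ 0.6331 -0.2876  0.381 ] q [-0.527  0.469  1.261  0.003  1.408  0.877] F [-0.56  0.56 -0.34] M [0.009 0.037 0.049] w 0.0428
toolx [ 4.8e-03  1.0e-04 -1.0e+00] yaw -80.44 gp [ 0.6338 -0.2875  0.226 ]
```

View pics/w11.png

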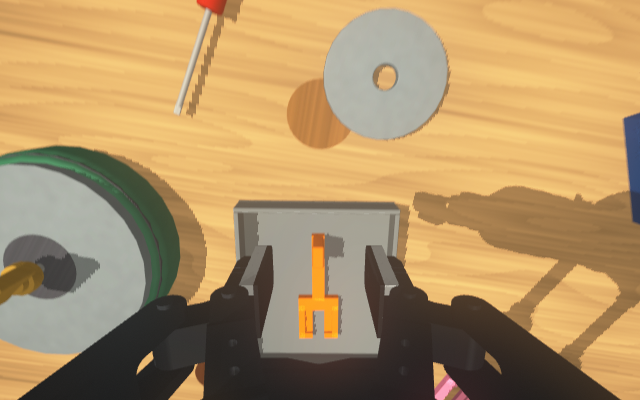

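View pics/t11z.png

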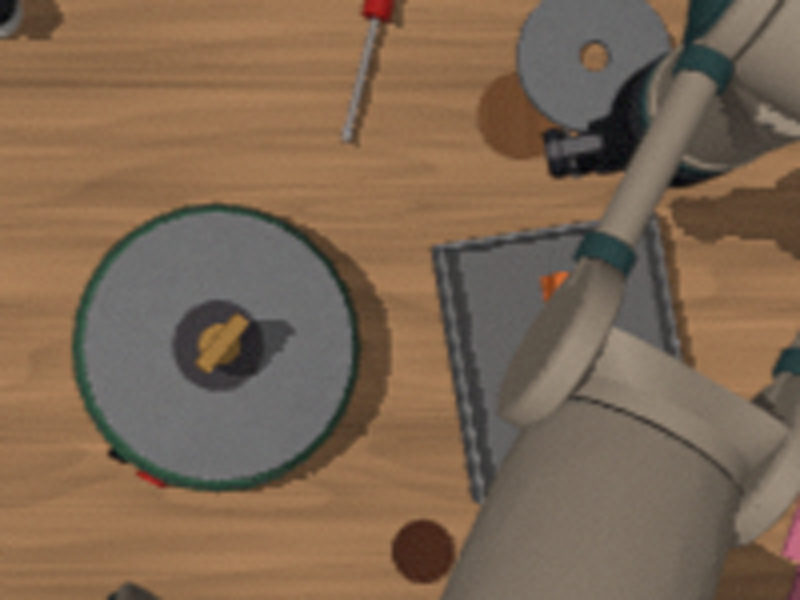

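View pics/s11z.png

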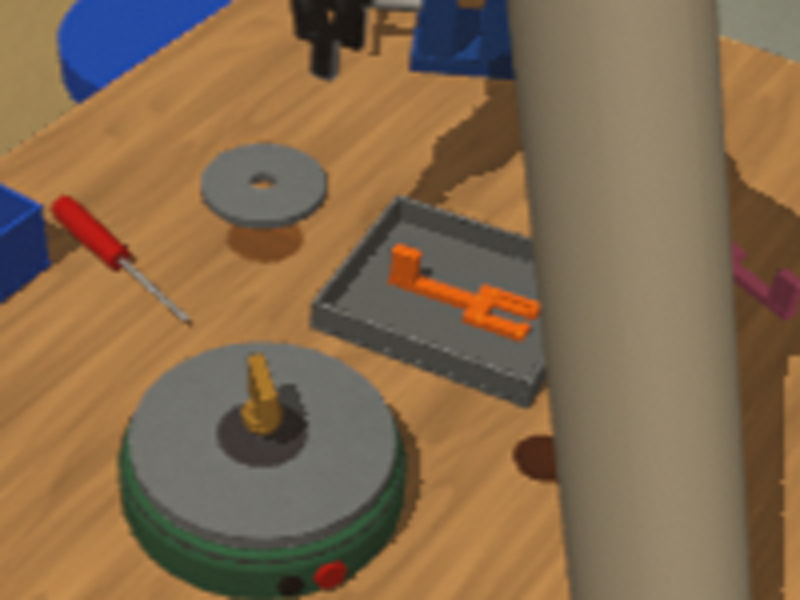

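The plate lies flat in the tray (tab at about (318,240), fork at about (318,318) in the wrist view), and the gripper is well clear. Handing in.

```bash
python3 -c "
from rig import manip; print(manip.sign_off())"
```

```text
the job is handed in; nothing more can be done
None
```

The nut is loosened to its end stop and the orange plate is lying in the grey tray. I handed the job in at about 19 s.

- **Nut:** I turned it clockwise in one grasp. The spindle turned almost freely for about 31°, then locked, and the nut ran at about 0.35–0.4 N·m. At the stop the moment rose along the shaft's springy slope to about 0.63 N·m, under the 1 N·m limit. The angle turned after the lock, about 93°, matched the 1.5 rad of thread plus shaft twist. I then unwound the shaft about 6.5° and let go.
- **Plate:** I gripped it by the tab and raised it slightly until its weight came off the disc. I then drew it out about 64 mm with at most about 1 N of sideways force at each reading, lifted it and carried it to the tray. I lowered it in small steps until it touched, pressed to about 9 N, eased off and opened the gripper.
- **Last checks:** The wrist and side views show the plate flat, near the middle of the tray, with the gripper about 20 cm above the bench. In the views I looked at, the loose things appear where they were.

Two readings along the way were off:
- **False stop reading:** One moment reading (0.49 N·m) suggested the stop too early. The next readings did not confirm it, so I carried on in small steps.
- **Pressing on the disc:** Closing on the tab pressed the plate onto the disc with about 6 N, which I relieved before drawing it out.

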